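Wedge the balancing stand level

TASK

The balancing stand leans and rocks because the screw of one levelling foot, the one beside the weight tray, is seized too short. Take the tapered wooden wedge and push it thin end first under that foot, the foot over the middle of the wedge's width, just until the stand sits level and firm on all four feet; then let go and leave it so. Do not shove the stand along the bench, and leave the other things where they lie.

Things in the scene. Friction and masses are not known exactly. Their poses are not given: they have to be found in the camera images.
- stand: Painted steel balancing stand, 4.4 kg, loose. Origin: frame centre in the plane of its foot bottoms; z is vertical when it is level. Two outrigger tubes 30 wide, 310 long along y, at x = -100 and +100, 26 to 46 above the foot plane. Two uprights carry round ways along x at y = -55 and +55, tops at 180. A domed foot under each outrigger end (x +-100, y +-140). Starts 0.03 to 0.06 rad off level.
- foot (a point): Lowest point, on the axis, of the short domed foot at x = -100, y = +140 of the stand. It is seized 5 to 10 mm short (unknown, fixed). 36 across; its dome rises 1 mm at 10 mm off the axis, 3.4 at the rim, so the wedge's thin end slips under from any side; the stand's +y side is clear. Its stud's top is up to 64 above the foot plane. It carries 3 to 5 N while the stand rocks, more once firm.
- ways (a point): Midpoint between the tops of the two ways, 180 above the stand's origin. How the stand rocks: it leans on the short foot and its two neighbours, the diagonally opposite foot (x = +100, y = -140) hanging clear. That one touches down when the stand is level; pushed on, the wedge takes up to half the weight, so the push climbs fast, within 10 mm, from 4 to 10 N to beyond 20 N.
- tray (a point): Middle of the open top of the weight tray, 52 by 42, 22 high, fixed on the outrigger beside the short foot, its top 68 above the foot plane; small metal slugs in it.
- wedge: Plain hardwood wedge, 150 long, 34 wide, 40 g, lying on its flat underside. Origin: centre of the underside. Its thickness falls evenly along its own x axis from 20 mm at the butt (x = -75) to 2 mm at the thin end (x = +75), 1.2 mm for each 10 mm; y across its width, z up. It does not slip out when let go.
- wedge_tip (a point): Middle of the thin end of the wedge, on its underside (x = +75 of the wedge).
- block: Bystander: flat packing block of the same wood, 140 x 34 x 14, not tapered; origin at the centre of its underside, long along its x. Leave it alone.
- rotor: Bystander: dark steel rotor disc, 116 in diameter, 38 high with a hub to 56; origin at the centre of its underside.
- spanner: Bystander: spanner 170 long, lying along its x axis.
There are look-alikes about, which are no part of the job. Leave any blue look-alike of the wedge alone.

How it is judged:
By the outcome, as a careful person would: the job done as asked, in the order asked, and still so for the second after the job is handed in, with the robot touching nothing.
It also fails if it takes over 64 s, if anything falls off the work surface, if the arm or the gripper's body presses on something with over 40 N, if the wrist force passes 120 N, or if a joint passes its speed limit or range.

ROBOT

A 6-joint arm with a two-finger parallel gripper is mounted at the origin on the work surface. World frame = base frame: x ahead of the robot, y to its left, z up, the work surface at z = 0. Lengths are in m, angles in rad, forces in N, time in s.
With the tool pointing down it reaches from about 0.375 to 0.925 m from the base axis. Payload 5.7 kg.
Tool frame: the origin (TCP) lies at the very end of the fingers, on their centre line; the grasp point (between the pads) lies 19 mm behind it (r.tcp_to_grasp is the distance from the TCP to the grasp point, in m); z points along the fingers, y is the direction in which the jaws open and shut (so a half turn about z gives the same grasp; the last joint's range is limited). The gripper opens to 88 mm and grips with 3 to 60 N. Pads are 20 mm wide; open, the fingers measure 115 mm over their backs; the gripper's body (75 mm by 178 mm) begins 61 mm behind the grasp point.
Start: joints at [-1.456, 0.359, 1.51, -0, 1.272, -0.115], TCP at [0.137, -0.584, 0.19] pointing down, gripper open.
Joint ranges: [-2.97, 2.97], [-1.01, 2.36], [0.21, 2.38], [-0.96, 4.11], [0.2, 2.71], [-2.98, 2.98]. Speed limits (rad/s): [2.39, 2.39, 3.14, 3.14, 3.14, 3.14].

INTERFACE

Orientations are given as a 3x3 rotation matrix whose columns are the frame's x, y, z axes.
In Python, from workcell import r, capture, get_calibration gives the robot as it stands.
- The arm moves only by the tool apply_moves, never from a script. Its argument "series" is a list of rows, each an object of numbers: "ax", "ay", "az": the turn, a rotation vector about the tool's x, y, z normalised to -1 to 1, where 1 is pi rad; "dx", "dy", "dz": the shift along the tool's x, y, z normalised to -1 to 1, where 1 is 0.25 m; "fingers": the closure, from -1 (fully open) to 1 (shut). In form: [{"ax": .., "ay": .., "az": .., "dx": .., "dy": .., "dz": .., "fingers": ..}, ...]. A call has 1 to 20 rows; each row is the pose to reach, as a shift and turn from the pose commanded when the call began, along the tool's axes at that moment, turning the shorter way round; what a row does not reach only later rows make up. A row lasts 1/12 s, in which the tool goes at most 41.7 mm and 7.16 degrees, less where a joint would pass 70% of its speed; a pose out of reach is approached as far as the arm can. A call with a number of a shift or a turn outside -1 to 1 is refused whole. A call with a gripper value outside its range is refused whole. The fingers move at their own pace and stop on an object; "force" is the grip in N (left out, the last holds). Time passes only in rows, so rows that repeat a pose let the fingers close. It gives the time, the measured TCP pose, the force and the opening at its end, in the units of the state.
- r.observe(): the state, without advancing time (a new reading comes with each control period).
- capture(name): name is "scene" or "side" or "wrist"; returns the picture (384x512x3 uint8, red, green, blue); there is no depth.
- get_calibration(name): a dict with "K" (3x3 intrinsics, pixels), "k1" (the pictures are not rectified: a ray, as slopes to the right and down, at radius r is drawn at 1 + k1 r^2 times it, then the intrinsics apply), "R" (3x3) and "t" (3): a world point X has camera coordinates R X + t. Camera axes: x right, y down, z forward; pixel columns grow to the right and rows downward; lengths in m; the calibration is good to about 2 mm. A picture is of the moment at which its call begins: read the wrist's pose just before it. get_calibration takes no time and is no camera call; for the wrist camera it gives the pose at the moment of the call.
- r.hand_in(): hands the job in, once; it reports no verdict.
The state is a dict: "time": time; "joints": joint angles; "qd": joint speeds; "effort": joint torques, N m; "eef_pos": TCP position; "ee_rot": TCP orientation; "ft_force": force on the tool from outside, world axes, zero at the start; "moment": the same for the moment, N m; "width": finger opening in m.
Only numpy, scipy, OpenCV 4.12 (cv2) and the standard library are available. Lean on these libraries where they do the work, as an engineer would, in place of code of your own. Each camera call takes 0.05 s, during which the arm holds its last target.

## Working session

There is one attempt and no reset: what is moved stays moved. The work goes in short steps, Python scripts to look and compute and a tool call to move; the robot and the scene stay as the last step left them, time stands still between calls to the robot, and variables do not carry over. Pictures are saved under pics/ and viewed, and the job is handed in when it is done.

Besides the shell and the picture viewer there is one more tool, called as name(argument=value, ...) on one line, values as JSON. apply_moves: Moves the arm, as the interface text tells. Scaled input: -1 to 1 covers 0.25 m each way for a shift and pi rad each way for a turn. Its arguments: {"type":"object","properties":{"series":{"type":"array"},"force":{"type":"number"}},"required":["series"]}

```bash
mkdir -p pics; ls
python3 - <<'E'
from workcell import r,capture,get_calibration
import cv2
print(r.observe())
for n in ["scene","side","wrist"]:
    c=get_calibration(n);print(n,c)
    cv2.imwrite(f"pics/{n}0.png",cv2.cvtColor(capture(n),cv2.COLOR_RGB2BGR))
E
```

```text
pics
{'time': 0.0, 'joints': array([-1.45613231e+00,  3.59499273e-01,  1.51140350e+00,  1.34861232e-05,
        1.27249622e+00, -1.15106259e-01]), 'qd': array([-0.00035534, -0.00150165, -0.00096   , -0.000172  ,  0.00060465,
       -0.00119595]), 'effort': array([-2.51942438e-04, -5.15381241e+01, -2.70726925e+01,  6.73903339e-02,
        3.49062646e-02, -1.39781878e-04]), 'eef_pos': array([ 0.1365619 , -0.58349882,  0.18892407]), 'ee_rot': array([[ 9.73719669e-01,  2.27749795e-01, -1.93862585e-04],
       [ 2.27749771e-01, -9.73718037e-01,  1.79595185e-03],
       [ 2.20260171e-04, -1.79290580e-03, -9.99998368e-01]]), 'ft_force': array([ 0.61439635,  1.65446615, -0.89564753]), 'moment': array([-0.00469123,  0.0315039 ,  0.03798505]), 'width': 0.08772302889899929}
scene {'K': array([[349.52061041,   0.        , 251.83198865],
       [  0.        , 349.52061041, 196.70511064],
       [  0.        ,   0.        ,   1.        ]]), 'k1': -0.10197382383528572, 'R': array([[ 0.43150357,  0.9020517 , -0.0103635 ],
       [ 0.6927106 , -0.33867908, -0.63674838],
       [-0.57788986,  0.267580
[... 166 characters left out ...]
896, 192.60859309],
       [  0.        ,   0.        ,   1.        ]]), 'k1': 0.014810507913056535, 'R': array([[-0.98914859, -0.14687875,  0.00341973],
       [-0.11302691,  0.74589197, -0.65640695],
       [ 0.09386149, -0.64967053, -0.75439925]]), 't': array([0.45788163, 0.06709984, 1.0554241 ])}
wrist {'K': array([[318.60595589,   0.        , 254.47482397],
       [  0.        , 318.60595589, 188.6152784 ],
       [  0.        ,   0.        ,   1.        ]]), 'k1': -0.03500393830789108, 'R': array([[ 0.22702164, -0.97388839, -0.00160601],
       [-0.92981469, -0.21723758,  0.29707319],
       [-0.28966501, -0.06594875, -0.95485336]]), 't': array([-0.59900526, -0.03498435,  0.39177123])}
```

View pics/scene0.png

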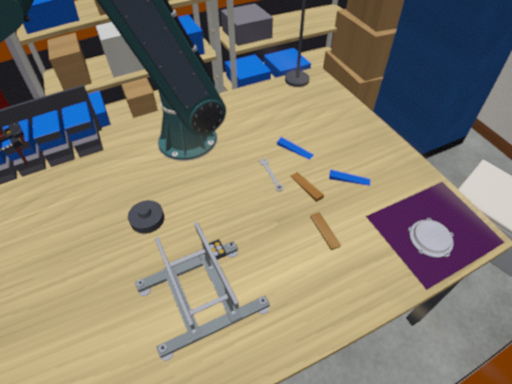

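View pics/side0.png

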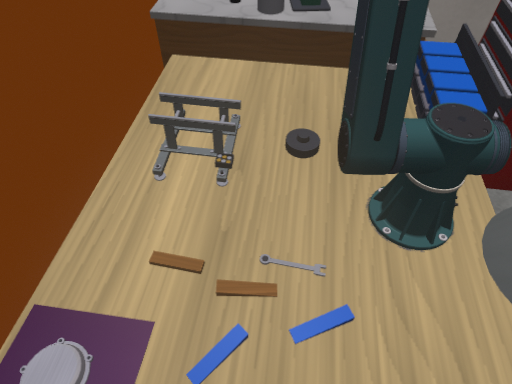

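View pics/wrist0.png

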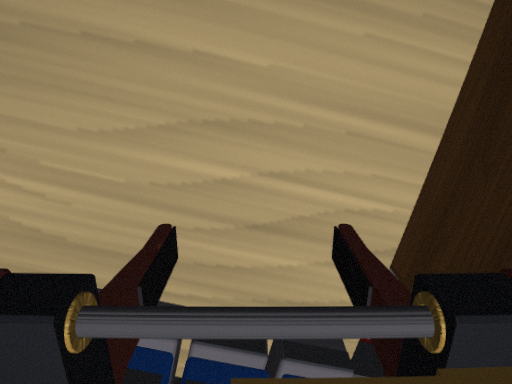

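Scene view: stand around (200,290) with its tray at (218,248); two wooden pieces at (307,186) and (325,230); blue look-alikes at (295,148) and (350,178). Next I zoom in to tell the wedge from the block.

```bash
cat > h.py <<'E'
import numpy as np,cv2
from workcell import r,capture,get_calibration
def ray(c,uv):
    K=c["K"];p=np.array([(uv[0]-K[0,2])/K[0,0],(uv[1]-K[1,2])/K[1,1]])
    s=p.copy()
    for _ in range(30): s=p/(1+c["k1"]*(s@s))
    d=c["R"].T@np.array([s[0],s[1],1.]); o=-c["R"].T@c["t"]
    return o,d
def atz(c,uv,z=0.):
    o,d=ray(c,uv); return o+d*(z-o[2])/d[2]
def proj(c,X):
    X=np.atleast_2d(X); q=X@c["R"].T+c["t"]; s=q[:,:2]/q[:,2:]
    s=s*(1+c["k1"]*(s**2).sum(1,keepdims=True))
    return s*[c["K"][0,0],c["K"][1,1]]+c["K"][:2,2]
def save(n,f,crop=None,zoom=1):
    im=capture(n) if isinstance(n,str) else n
    b=cv2.cvtColor(im,cv2.COLOR_RGB2BGR)
    if crop: x0,y0,x1,y1=crop; b=b[y0:y1,x0:x1]
    if zoom!=1: b=cv2.resize(b,None,fx=zoom,fy=zoom,interpolation=cv2.INTER_CUBIC)
    cv2.imwrite(f,b)
E
python3 - <<'E'
import cv2
a=cv2.imread("pics/scene0.png");b=cv2.imread("pics/side0.png")
f=lambda im,x0,y0,x1,y1,z:cv2.resize(im[y0:y1,x0:x1],None,fx=z,fy=z,interpolation=cv2.INTER_CUBIC)
cv2.imwrite("pics/s1.png",f(a,280,160,380,260,6))
cv2.imwrite("pics/d1.png",f(b,140,235,290,310,5))
cv2.imwrite("pics/s2.png",f(a,125,215,285,365,4))
cv2.imwrite("pics/d2.png",f(b,140,85,260,195,5))
E
```

```text
(no output)
```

View pics/s1.png

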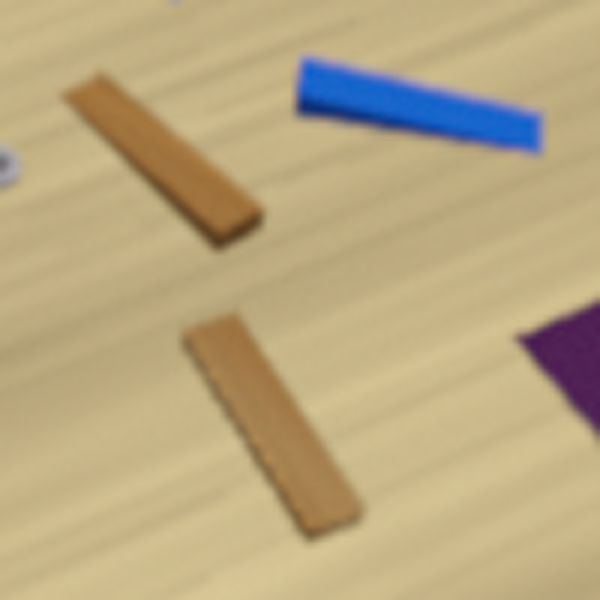

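View pics/d1.png

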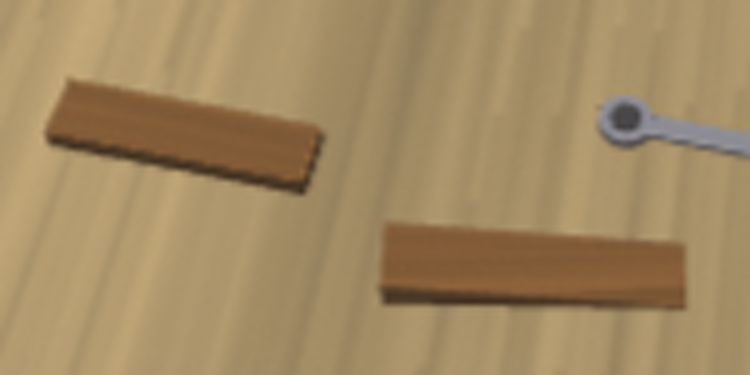

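View pics/s2.png

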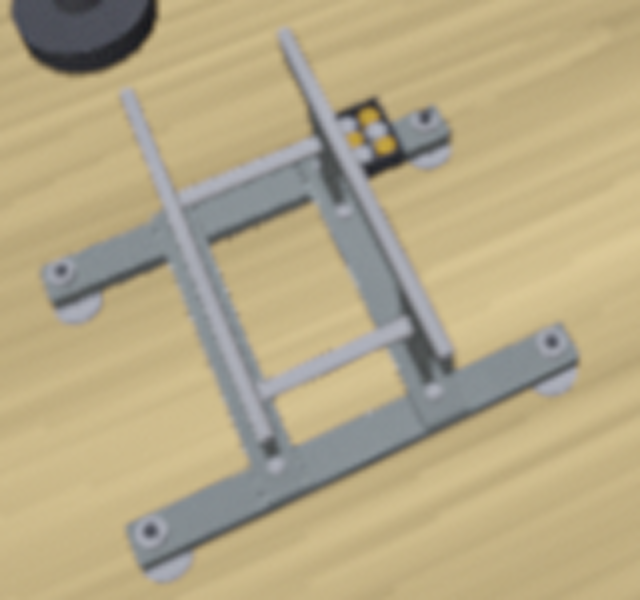

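View pics/d2.png

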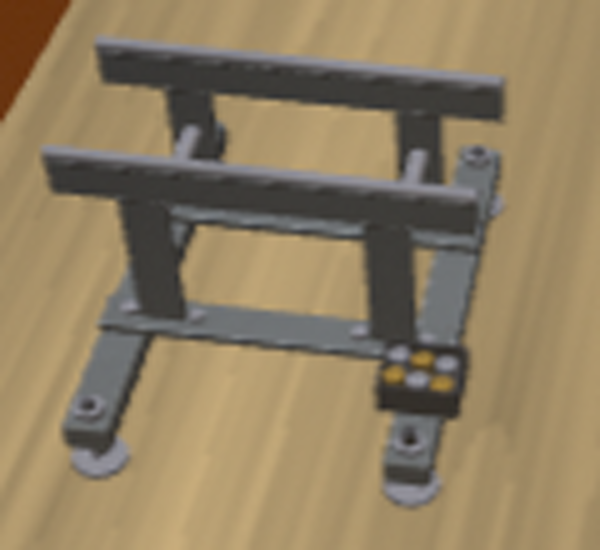

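The wedge is the piece at scene (307,186): in the side view its side face tapers from left (216,295) to right (277,296). The piece at scene (325,230) has an even thickness, so it is the block. Next I measure poses.

```bash
cat > m.py <<'E'
from h import *
from scipy.optimize import least_squares
S=get_calibration("scene");D=get_calibration("side")
s=lambda x,y:np.array([280+x/6-.4,160+y/6-.4]); d=lambda x,y:np.array([140+x/5-.4,235+y/5-.4])
h=.017;L=.075
# wedge local pts
obs=[(S,s(100,72),(L,h,.002)),(S,s(64,97),(L,-h,.002)),(S,s(264,212),(-L,h,.020)),(S,s(220,236),(-L,-h,.020)),
]
def run(sgn):
    # in side: butt left (x 216), thin right. far edge top, near edge bottom
    o=[(S,s(100,72),(L,-sgn*h,.002)),(S,s(64,97),(L,sgn*h,.002)),(S,s(264,211),(-L,-sgn*h,.020)),(S,s(219,248),(-L,sgn*h,0)),(S,s(262,224),(-L,-sgn*h,0)),
       (D,d(384,222),(-L,sgn*h,.02)),(D,d(382,303),(-L,-sgn*h,0)),(D,d(382,288),(-L,-sgn*h,.02)),(D,d(686,307),(L,-sgn*h,0)),(D,d(686,243),(L,sgn*h,.002))]
    def f(p):
        c,q=np.cos(p[2]),np.sin(p[2]);R=np.array([[c,-q,0],[q,c,0],[0,0,1]])
        return np.concatenate([proj(k,R@np.array(P)+[p[0],p[1],0])[0]-u for k,u,P in o])
    best=None
    for y0 in np.arange(-3,3.2,.8):
        g=least_squares(f,[.5,.2,y0])
        if best is None or g.cost<best.cost: best=g
    return best
if __name__=="__main__":
    for sg in(1,-1):
        g=run(sg);print(sg,g.x,g.cost);print(np.round(g.fun.reshape(-1,2),1).tolist())
    # stand feet estimates (pads near z~0), bottoms
    t=lambda x,y:np.array([125+x/4-.4,215+y/4-.4]); e=lambda x,y:np.array([140+x/5-.4,85+y/5-.4])
    # stud/outrigger points in both: triangulate studs
    def tri(a,b):
        A=[];
        o1,d1=ray(S,a);o2,d2=ray(D,b);d1/=np.linalg.norm(d1);d2/=np.linalg.norm(d2)
        k=np.linalg.lstsq(np.c_[d1,-d2],o2-o1,rcond=None)[0]
        p,q=o1+k[0]*d1,o2+k[1]*d2;return (p+q)/2,np.linalg.norm(p-q)
    print("stud short",tri(t(426,117),e(409,437)))
    print("stud +x+y",tri(t(551,341),e(88,405)))
    print("stud -x-y",tri(t(61,270),e(476,153)))
    print("tray",tri(t(368,130),e(422,368)))
    print("way near end butt", tri(t(285,33),e(478,196)),tri(t(447,355),e(45,152)))
    print("way far",tri(t(128,93),e(502,85)),tri(t(265,440),e(98,42)))
    print("block?",[atz(D,d(*x),.014).round(3) for x in((70,80),(322,128),(47,133),(305,183))])
    print("spanner",atz(D,(263,259)).round(3),atz(D,(325,271)).round(3))
    print("rotor",atz(D,(302,146)).round(3))
E
python3 m.py
```

```text
1 [ 0.42922419  0.29833589 -3.00202256] 2.741214712176329
[[0.1, -0.2], [-1.2, -0.6], [0.3, -0.7], [-0.5, 1.1], [-0.2, 0.8], [0.1, 0.2], [0.0, 0.6], [-0.5, -0.1], [0.3, 0.3], [-0.2, -0.0]]
-1 [ 0.42830305  0.30317705 -2.91310368] 527.0950073031895
[[-7.3, 4.1], [5.5, -4.4], [-4.5, 2.3], [9.1, -5.0], [-4.9, 3.8], [-0.4, 17.6], [0.3, -7.9], [-0.3, -8.6], [-0.9, -13.1], [0.9, 12.1]]
stud short (array([ 0.56095405, -0.04594299,  0.04843747]), np.float64(0.0009755980003640396))
stud +x+y (array([ 0.76027886, -0.04115715,  0.05110717]), np.float64(0.00023839807358354758))
stud -x-y (array([ 0.56852524, -0.32596241,  0.05143765]), np.float64(0.001285477601506035))
tray (array([ 0.56128888, -0.09142546,  0.06310308]), np.float64(0.0013147404355508645))
way near end butt (array([ 0.53009096, -0.129477  ,  0.16962735]), np.float64(0.0022688335133522184)) (array([ 0.78870332, -0.12365239,  0.17651328]), np.float64(0.0001741501212724368))
way far (array([ 0.53323382, -0.23908432,  0.17147087]), np.float64(0.0003885482173308431)) (array([ 0.79155698, -0.2346326 ,  0.17865625]), np.float64(0.0005088860440384652))
block? [array([0.688, 0.232, 0.014]), array([0.55 , 0.241, 0.014]), array([0.69 , 0.265, 0.014]), array([0.551, 0.273, 0.014])]
spanner [0.4   0.206 0.   ] [0.237 0.217 0.   ]
rotor [ 0.323 -0.257  0.   ]
```

```bash
cat > go.py <<'E'
import sys
from h import *
from scipy.spatial.transform import Rotation as Ro
x,y,z,a=map(float,sys.argv[1:5])
s=r.observe();R=s["ee_rot"];c,q=np.cos(a),np.sin(a)
Rt=np.array([[c,q,0],[q,-c,0],[0,0,-1.]])
d=np.array([x,y,z])-s["eef_pos"]
sh=R.T@d/.25; rv=Ro.from_matrix(R.T@Rt).as_rotvec()/np.pi
print("t",round(s["time"],2),"pos",s["eef_pos"].round(4),"ang",round(np.arctan2(R[1,0],R[0,0]),4),"F",s["ft_force"].round(2),"w",round(s["width"],4))
print("d",sh.round(4),"a",rv.round(4),"rows",round(np.linalg.norm(d)/.0417,1),round(np.linalg.norm(rv)*180/7.16,1))
E
python3 go.py .34 -.40 .28 .139
python3 - <<'E'
from h import *
D=get_calibration("side")
for u in((291,332),(352,315),(195,378),(243,334)):print(atz(D,u,.01).round(3))
E
```

```text
t 0.15 pos [ 0.1366 -0.5837  0.1891] ang 0.2298 F [-0.01 -1.1   0.39] w 0.0878
d [ 0.9596 -0.5305 -0.3627] a [-0.0004 -0.      0.0289] rows 6.9 0.7
[0.313 0.39  0.01 ]
[0.175 0.329 0.01 ]
[0.505 0.515 0.01 ]
[0.42  0.411 0.01 ]
```

apply_moves(series=[{"dx":0.3,"dy":-0.1,"dz":-0.36,"az":0.029,"fingers":-1},{"dx":0.5,"dy":-0.3,"dz":-0.36,"az":0.029,"fingers":-1},{"dx":0.96,"dy":-0.53,"dz":-0.36,"az":0.029,"fingers":-1},{"dx":0.96,"dy":-0.53,"dz":-0.36,"az":0.029,"fingers":-1},{"dx":0.96,"dy":-0.53,"dz":-0.36,"az":0.029,"fingers":-1},{"dx":0.96,"dy":-0.53,"dz":-0.36,"az":0.029,"fingers":-1},{"dx":0.96,"dy":-0.53,"dz":-0.36,"az":0.029,"fingers":-1},{"dx":0.96,"dy":-0.53,"dz":-0.36,"az":0.029,"fingers":-1},{"dx":0.96,"dy":-0.53,"dz":-0.36,"az":0.029,"fingers":-1}])

```text
validation failed for argument at $.se...
```

```bash
python3 go.py .48 -.18 .28 .139
```

```text
t 0.15 pos [ 0.1366 -0.5837  0.1891] ang 0.2298 F [-0.01 -1.1   0.39] w 0.0878
d [ 1.7054 -1.2598 -0.3616] a [-0.0004 -0.      0.0289] rows 12.9 0.7
```

apply_moves(series=[{"ax":0,"ay":0,"az":0.029,"dx":0.3,"dy":-0.1,"dz":-0.36,"fingers":-1},{"ax":0,"ay":0,"az":0.029,"dx":0.5,"dy":-0.3,"dz":-0.36,"fingers":-1},{"ax":0,"ay":0,"az":0.029,"dx":0.96,"dy":-0.53,"dz":-0.36,"fingers":-1},{"ax":0,"ay":0,"az":0.029,"dx":0.96,"dy":-0.53,"dz":-0.36,"fingers":-1},{"ax":0,"ay":0,"az":0.029,"dx":0.96,"dy":-0.53,"dz":-0.36,"fingers":-1},{"ax":0,"ay":0,"az":0.029,"dx":0.96,"dy":-0.53,"dz":-0.36,"fingers":-1},{"ax":0,"ay":0,"az":0.029,"dx":0.96,"dy":-0.53,"dz":-0.36,"fingers":-1},{"ax":0,"ay":0,"az":0.029,"dx":0.96,"dy":-0.53,"dz":-0.36,"fingers":-1}])

```text
time: 0.82
eef_pos: [0.3443, -0.3964, 0.2811]
ee_rot: [[0.99, 0.143, 0.003], [0.143, -0.99, 0.001], [0.003, -0.0, -1.0]]
ft_force: [1.4, 0.2, 0.4]
width: 0.0878
```

```bash
python3 go.py .48 -.18 .28 .139
```

```text
t 0.82 pos [ 0.3443 -0.3964  0.2811] ang 0.143 F [1.44 0.19 0.37] w 0.0878
d [ 0.6604 -0.7795  0.007 ] a [-0.0001 -0.0011  0.0013] rows 6.1 0.0
```

apply_moves(series=[{"ax":0,"ay":0,"az":0,"dx":0.66,"dy":-0.78,"dz":0,"fingers":-1},{"ax":0,"ay":0,"az":0,"dx":0.66,"dy":-0.78,"dz":0,"fingers":-1},{"ax":0,"ay":0,"az":0,"dx":0.66,"dy":-0.78,"dz":0,"fingers":-1},{"ax":0,"ay":0,"az":0,"dx":0.66,"dy":-0.78,"dz":0,"fingers":-1},{"ax":0,"ay":0,"az":0,"dx":0.66,"dy":-0.78,"dz":0,"fingers":-1},{"ax":0,"ay":0,"az":0,"dx":0.66,"dy":-0.78,"dz":0,"fingers":-1},{"ax":0,"ay":0,"az":0,"dx":0.66,"dy":-0.78,"dz":0,"fingers":-1}])

```text
time: 1.4
eef_pos: [0.4789, -0.1796, 0.2795]
ee_rot: [[0.99, 0.143, 0.001], [0.143, -0.99, 0.003], [0.002, -0.003, -1.0]]
ft_force: [0.3, -0.1, -1.2]
width: 0.0877
```

apply_moves(series=[{"ax":0,"ay":0,"az":0,"dx":0.2,"dy":-0.95,"dz":0,"fingers":-1},{"ax":0,"ay":0,"az":0,"dx":0.2,"dy":-0.95,"dz":0,"fingers":-1},{"ax":0,"ay":0,"az":0,"dx":0.2,"dy":-0.95,"dz":0,"fingers":-1},{"ax":0,"ay":0,"az":0,"dx":0.2,"dy":-0.95,"dz":0,"fingers":-1},{"ax":0,"ay":0,"az":0,"dx":0.2,"dy":-0.95,"dz":0,"fingers":-1},{"ax":0,"ay":0,"az":0,"dx":0.2,"dy":-0.95,"dz":0,"fingers":-1},{"ax":0,"ay":0,"az":0,"dx":0.2,"dy":-0.95,"dz":0,"fingers":-1},{"ax":0,"ay":0,"az":0,"dx":0.2,"dy":-0.95,"dz":0,"fingers":-1}])

```text
time: 2.07
eef_pos: [0.4931, 0.0582, 0.2795]
ee_rot: [[0.99, 0.142, -0.001], [0.142, -0.99, -0.001], [-0.001, 0.001, -1.0]]
ft_force: [-0.0, -0.1, 0.0]
width: 0.0875
```

```bash
python3 go.py .484 .25 .23 .139
```

```text
t 2.07 pos [0.4931 0.0582 0.2795] ang 0.1421 F [-0.02 -0.13  0.02] w 0.0875
d [ 0.0728 -0.7649  0.1975] a [0.0002 0.0002 0.001 ] rows 4.8 0.0
```

apply_moves(series=[{"ax":0,"ay":0,"az":0,"dx":0.07,"dy":-0.86,"dz":0.2,"fingers":-1},{"ax":0,"ay":0,"az":0,"dx":0.07,"dy":-0.86,"dz":0.2,"fingers":-1},{"ax":0,"ay":0,"az":0,"dx":0.07,"dy":-0.86,"dz":0.2,"fingers":-1},{"ax":0,"ay":0,"az":0,"dx":0.07,"dy":-0.86,"dz":0.2,"fingers":-1},{"ax":0,"ay":0,"az":0,"dx":0.07,"dy":-0.86,"dz":0.2,"fingers":-1},{"ax":0,"ay":0,"az":0,"dx":0.07,"dy":-0.86,"dz":0.2,"fingers":-1},{"ax":0,"ay":0,"az":0,"dx":0.07,"dy":-0.86,"dz":0.2,"fingers":-1},{"ax":0,"ay":0,"az":0,"dx":0.07,"dy":-0.86,"dz":0.2,"fingers":-1}])

```text
time: 2.73
eef_pos: [0.4814, 0.2713, 0.2294]
ee_rot: [[0.99, 0.138, -0.001], [0.138, -0.99, -0.002], [-0.001, 0.002, -1.0]]
ft_force: [0.2, -0.4, -0.1]
width: 0.0877
```

Run:
```python
from h import *
import pickle
c=get_calibration("wrist");im=capture("wrist");pickle.dump((c,im),open("w1.pkl","wb"))
save(im,"pics/w1.png",zoom=1.5)
y=-3.002;C,q=np.cos(y),np.sin(y)
P=[np.array([.4292+C*a-q*b,.2983+q*a+C*b,z]) for a,b,z in((.075,.017,.002),(.075,-.017,.002),(-.075,.017,.02),(-.075,-.017,.02))]
print(proj(c,np.array(P))*1.5)
print(r.observe()["eef_pos"])
```

```text
[[364.0623454  355.49326793]
 [329.07970167 355.53589474]
 [361.12627851 202.97786818]
 [320.77148562 203.08526841]]
[0.48158905 0.2708023  0.2297826 ]
```

View pics/w1.png

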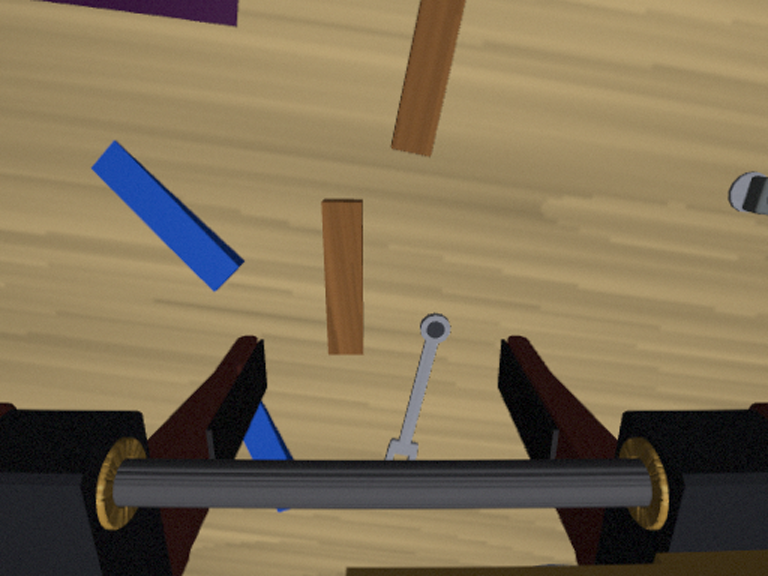

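Wrist view: the wedge (butt top at (322–363,200), thin end at (329–363,354)) matches the prediction within about 2 px. Next I move above the grasp point.

```bash
python3 go.py .4845 .305 .06 .139;python3 go.py .4845 .305 .003 .139
```

```text
t 2.78 pos [0.4816 0.2708 0.2298] ang 0.1377 F [-0.33 -0.07  0.56] w 0.0874
d [ 0.0305 -0.1348  0.6789] a [ 0.0004  0.0001 -0.0004] rows 4.2 0.0
t 2.78 pos [0.4816 0.2708 0.2298] ang 0.1377 F [-0.33 -0.07  0.56] w 0.0874
d [ 0.0306 -0.1351  0.9069] a [ 0.0004  0.0001 -0.0004] rows 5.5 0.0
```

apply_moves(series=[{"ax":0,"ay":0,"az":0,"dx":0.03,"dy":-0.135,"dz":0.2,"fingers":-1},{"ax":0,"ay":0,"az":0,"dx":0.03,"dy":-0.135,"dz":0.4,"fingers":-1},{"ax":0,"ay":0,"az":0,"dx":0.03,"dy":-0.135,"dz":0.55,"fingers":-1},{"ax":0,"ay":0,"az":0,"dx":0.03,"dy":-0.135,"dz":0.68,"fingers":-1},{"ax":0,"ay":0,"az":0,"dx":0.03,"dy":-0.135,"dz":0.75,"fingers":-1},{"ax":0,"ay":0,"az":0,"dx":0.03,"dy":-0.135,"dz":0.82,"fingers":-1},{"ax":0,"ay":0,"az":0,"dx":0.03,"dy":-0.135,"dz":0.82,"fingers":-1},{"ax":0,"ay":0,"az":0,"dx":0.03,"dy":-0.135,"dz":0.82,"fingers":-1}])

```text
time: 3.45
eef_pos: [0.4841, 0.3053, 0.0248]
ee_rot: [[0.991, 0.136, -0.001], [0.136, -0.991, -0.001], [-0.001, 0.001, -1.0]]
ft_force: [0.4, 0.4, 0.5]
width: 0.0878
```

```bash
python3 go.py .4845 .305 .003 .139
```

```text
t 3.45 pos [0.4841 0.3053 0.0248] ang 0.1366 F [0.4  0.43 0.49] w 0.0878
d [0.0013 0.0014 0.0871] a [ 0.0003  0.0004 -0.0008] rows 0.5 0.0
```

apply_moves(series=[{"ax":0,"ay":0,"az":0,"dx":0,"dy":0,"dz":0.04,"fingers":-1},{"ax":0,"ay":0,"az":0,"dx":0,"dy":0,"dz":0.085,"fingers":-1},{"ax":0,"ay":0,"az":0,"dx":0,"dy":0,"dz":0.085,"fingers":-1},{"ax":0,"ay":0,"az":0,"dx":0,"dy":0,"dz":0.085,"fingers":1},{"ax":0,"ay":0,"az":0,"dx":0,"dy":0,"dz":0.085,"fingers":1},{"ax":0,"ay":0,"az":0,"dx":0,"dy":0,"dz":0.085,"fingers":1},{"ax":0,"ay":0,"az":0,"dx":0,"dy":0,"dz":0.085,"fingers":1},{"ax":0,"ay":0,"az":0,"dx":0,"dy":0,"dz":0.085,"fingers":1},{"ax":0,"ay":0,"az":0,"dx":0,"dy":0,"dz":0.085,"fingers":1},{"ax":0,"ay":0,"az":0,"dx":0,"dy":0,"dz":0.085,"fingers":1},{"ax":0,"ay":0,"az":0,"dx":0,"dy":0,"dz":0.085,"fingers":1},{"ax":0,"ay":0,"az":0,"dx":0,"dy":0,"dz":0.085,"fingers":1},{"ax":0,"ay":0,"az":0,"dx":0,"dy":0,"dz":0.085,"fingers":1},{"ax":0,"ay":0,"az":0,"dx":0,"dy":0,"dz":0.085,"fingers":1}], force=35)

```text
time: 4.62
eef_pos: [0.4836, 0.3074, 0.0035]
ee_rot: [[0.99, 0.138, -0.0], [0.138, -0.99, 0.0], [-0.0, -0.0, -1.0]]
ft_force: [0.0, 0.2, 1.3]
width: 0.0176
```

Run:
```python
from h import *
save("wrist","pics/w2.png",zoom=1.5);save("side","pics/d3.png",(170,220,340,350),4)
s=r.observe();print(s["width"],s["eef_pos"],s["ft_force"],s["time"])
```

```text
0.010093795323529524 [0.483678   0.30737814 0.00355784] [ 0.40090954  0.83442297 -0.97796009] 4.7167
```

View pics/w2.png

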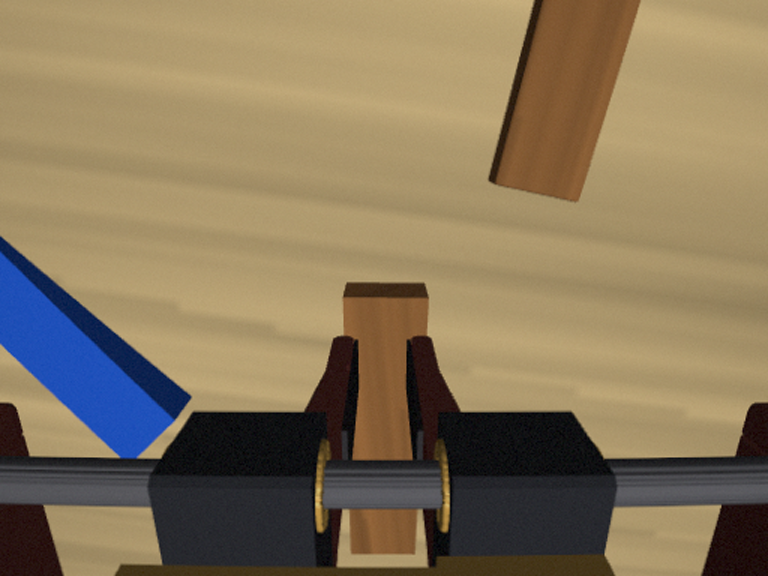

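View pics/d3.png

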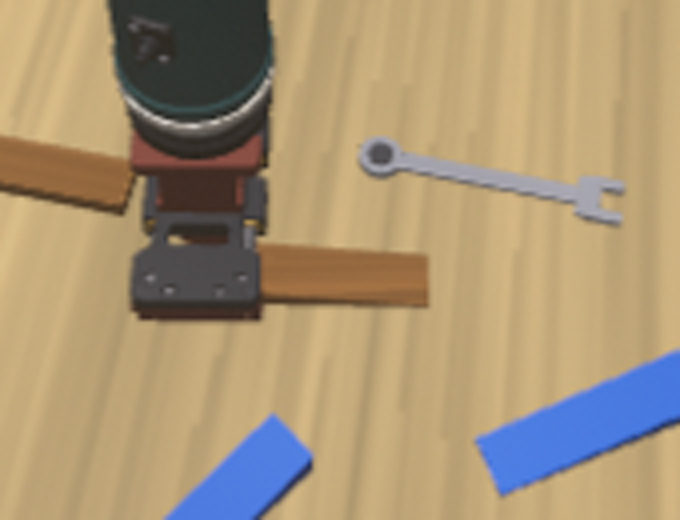

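Run:
```python
from h import *
c=get_calibration("wrist");s=r.observe();R=s["ee_rot"];p=s["eef_pos"]
print(s["width"],p)
for w in(-.017,-.005,0,.005,.017):
    print(w,(proj(c,p+R[:,1]*w)*1.5).round(), (proj(c,p+R[:,1]*w-R[:,2]*.019)*1.5).round(),(proj(c,p+R[:,1]*w+R[:,0]*.01-R[:,2]*.0)*1.5).round())
for u in((344,297),(428,297)):print(atz(c,np.array(u)/1.5,.02))
for u in((344,283),(428,283),(352,553),(415,553)):print(atz(c,np.array(u)/1.5,.001))
```

```text
0.010093795323529524 [0.483678   0.30737814 0.00355784]
-0.017 [[343. 331.]] [[340. 349.]] [[343. 309.]]
-0.005 [[371. 331.]] [[369. 349.]] [[370. 309.]]
0 [[382. 331.]] [[382. 349.]] [[382. 309.]]
0.005 [[393. 331.]] [[394. 349.]] [[393. 309.]]
0.017 [[421. 330.]] [[424. 349.]] [[421. 309.]]
[0.50266673 0.32508536 0.02      ]
[0.50721488 0.29231156 0.02      ]
[0.50232726 0.32648742 0.001     ]
[0.50731537 0.29054812 0.001     ]
[0.3535191  0.30533346 0.001     ]
[0.35811658 0.27216649 0.001     ]
```

Run:
```python
from h import *
S=get_calibration("scene")
print(proj(S,r.observe()["eef_pos"]))
save("scene","pics/s4.png",(270,110,370,230),5);save("wrist","pics/w3.png",(180,170,330,256),5)
s=r.observe();print(s["width"],s["eef_pos"],s["ft_force"],s["time"])
```

```text
[[316.07531682 195.42802377]]
0.002583209523907555 [0.48366016 0.30738282 0.00353917] [ 0.52959038 -0.08590471 -0.18757638] 4.8167
```

View pics/s4.png

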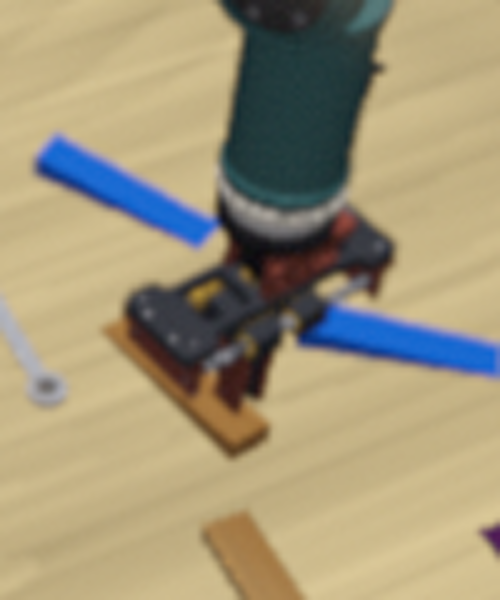

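View pics/w3.png

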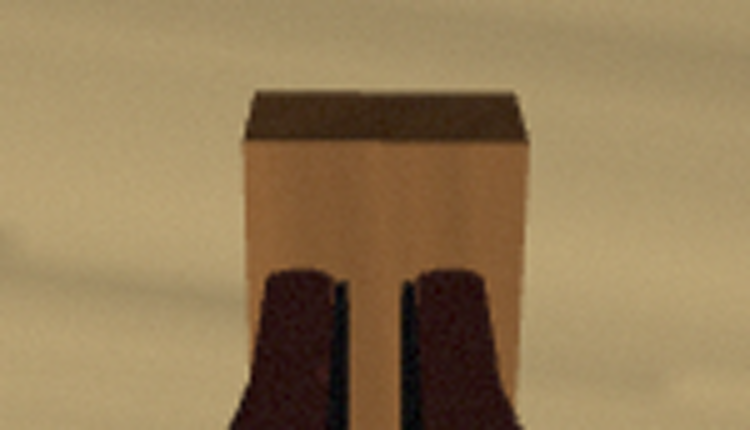

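Run:
```python
from h import *
import pickle
print(r.tcp_to_grasp,[a for a in dir(r) if a[0]!='_'])
c,im=pickle.load(open("w1.pkl","rb"));save(im,"pics/w1z.png",(150,200,370,380),3.6)
```

```text
0.0187 ['IKError', 'hand_in', 'observe', 'tcp_to_grasp']
```

View pics/w1z.png

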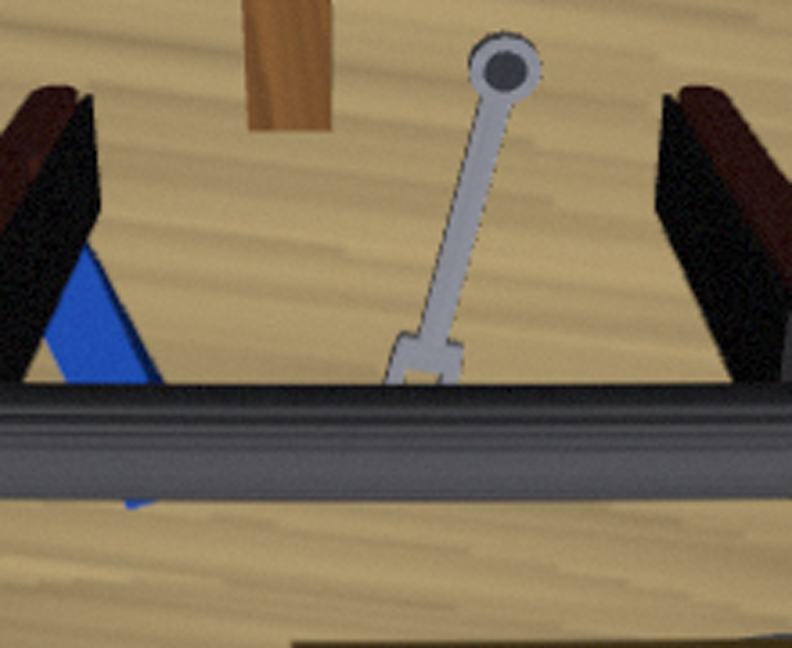

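Run:
```python
from h import *
import pickle
from scipy.optimize import least_squares
c,im=pickle.load(open("w1.pkl","rb"))
p=np.array([0.48158905,0.2708023,0.2297826]);a=.1377
C,q=np.cos(a),np.sin(a);R=np.array([[C,q,0],[q,-C,0],[0,0,-1.]])
u=lambda x,y:np.array([150+x/3.6-.4,200+y/3.6-.4])
W=.0874/2
for L,Rr in ((u(92,95),u(664,95)),(u(101,210),u(656,210))):
    def f(v):
        return np.r_[proj(c,p+R@np.array([v[0],v[2]-W,v[1]]))[0]-L,proj(c,p+R@np.array([v[0],v[2]+W,v[1]]))[0]-Rr]
    g=least_squares(f,[0,0,0]);print(g.x,g.fun.round(2))
```

```text
[ 0.01077276 -0.03330083 -0.00052662] [-0.    0.02 -0.   -0.02]
[-0.00865353 -0.03396012 -0.00043824] [-0.    0.03 -0.   -0.03]
```

Run:
```python
from h import *
S=get_calibration("scene");s=r.observe();R=s["ee_rot"];p=s["eef_pos"]
for h in(0,.02,.033):
  for x in(-.01,.01):
    for y in (-.003,.003):
      print(h,x,y,((proj(S,p+R@np.array([x,y,-h]))-[270,110])*5).round())
```

```text
0 -0.01 -0.003 [[224. 416.]]
0 -0.01 0.003 [[218. 420.]]
0 0.01 -0.003 [[243. 434.]]
0 0.01 0.003 [[236. 438.]]
0.02 -0.01 -0.003 [[228. 398.]]
0.02 -0.01 0.003 [[221. 401.]]
0.02 0.01 -0.003 [[247. 416.]]
0.02 0.01 0.003 [[240. 420.]]
0.033 -0.01 -0.003 [[231. 385.]]
0.033 -0.01 0.003 [[224. 389.]]
0.033 0.01 -0.003 [[250. 404.]]
0.033 0.01 0.003 [[243. 407.]]
```

Two independent cameras agree that the fingers physically end about 32 mm above the reported TCP, so the gripper closed in the air above the wedge. I reopen and descend further, in steps, watching the force.

apply_moves(series=[{"ax":0,"ay":0,"az":0,"dx":0,"dy":0,"dz":-0.02,"fingers":-1},{"ax":0,"ay":0,"az":0,"dx":0,"dy":0,"dz":-0.02,"fingers":-1},{"ax":0,"ay":0,"az":0,"dx":0,"dy":0,"dz":-0.02,"fingers":-1},{"ax":0,"ay":0,"az":0,"dx":0,"dy":0,"dz":-0.02,"fingers":-1},{"ax":0,"ay":0,"az":0,"dx":0,"dy":0,"dz":-0.02,"fingers":-1},{"ax":0,"ay":0,"az":0,"dx":0,"dy":0,"dz":-0.02,"fingers":-1},{"ax":0,"ay":0,"az":0,"dx":0,"dy":0,"dz":-0.02,"fingers":-1},{"ax":0,"ay":0,"az":0,"dx":0,"dy":0,"dz":-0.02,"fingers":-1},{"ax":0,"ay":0,"az":0,"dx":0,"dy":0,"dz":-0.02,"fingers":-1},{"ax":0,"ay":0,"az":0,"dx":0,"dy":0,"dz":-0.02,"fingers":-1}], force=35)

```text
time: 5.65
eef_pos: [0.4836, 0.3074, 0.0085]
ee_rot: [[0.99, 0.138, -0.0], [0.138, -0.99, 0.0], [-0.0, -0.0, -1.0]]
ft_force: [0.8, 0.3, -0.6]
width: 0.0653
```

```bash
python3 go.py .4842 .307 -.020 .139
```

```text
t 5.65 pos [0.4836 0.3074 0.0085] ang 0.1387 F [ 0.85  0.3  -0.61] w 0.0653
d [0.002  0.0018 0.114 ] a [-0.      0.     -0.0001] rows 0.7 0.0
```

apply_moves(series=[{"ax":0,"ay":0,"az":0,"dx":0.002,"dy":0.005,"dz":0.0,"fingers":-1},{"ax":0,"ay":0,"az":0,"dx":0.002,"dy":0.005,"dz":0.04,"fingers":-1},{"ax":0,"ay":0,"az":0,"dx":0.002,"dy":0.005,"dz":0.08,"fingers":-1},{"ax":0,"ay":0,"az":0,"dx":0.002,"dy":0.005,"dz":0.1,"fingers":-1},{"ax":0,"ay":0,"az":0,"dx":0.002,"dy":0.005,"dz":0.12,"fingers":-1},{"ax":0,"ay":0,"az":0,"dx":0.002,"dy":0.005,"dz":0.12,"fingers":-1}], force=35)

```text
time: 6.15
eef_pos: [0.4832, 0.3057, -0.023]
ee_rot: [[0.99, 0.138, -0.002], [0.138, -0.99, -0.001], [-0.003, 0.001, -1.0]]
ft_force: [-0.3, 0.0, -0.0]
width: 0.0876
```

Run:
```python
from h import *
save("wrist","pics/w4.png",zoom=1.5)
```

```text
(no output)
```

View pics/w4.png

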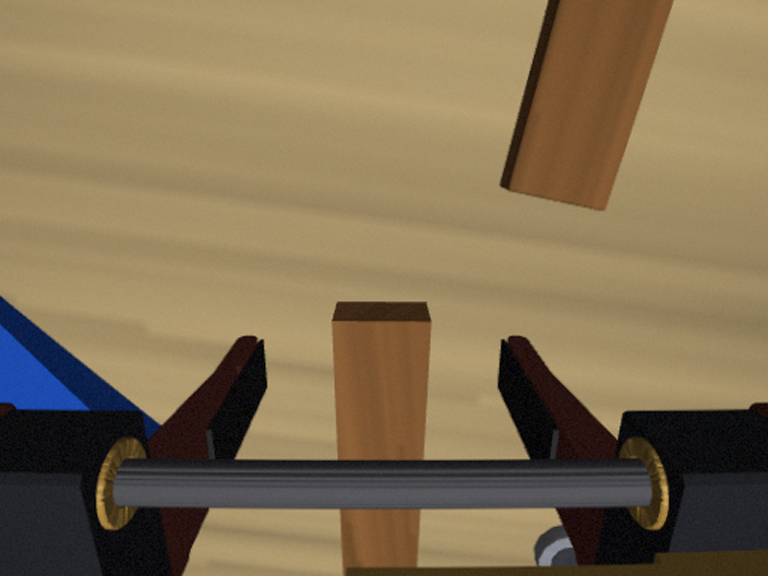

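The fingers are now centred on the wedge (both at column 382), with no contact at reported z = -0.023. I lower another 6 mm and close.

apply_moves(series=[{"ax":0,"ay":0,"az":0,"dx":0,"dy":0,"dz":0.012,"fingers":-1},{"ax":0,"ay":0,"az":0,"dx":0,"dy":0,"dz":0.024,"fingers":1},{"ax":0,"ay":0,"az":0,"dx":0,"dy":0,"dz":0.024,"fingers":1},{"ax":0,"ay":0,"az":0,"dx":0,"dy":0,"dz":0.024,"fingers":1},{"ax":0,"ay":0,"az":0,"dx":0,"dy":0,"dz":0.024,"fingers":1},{"ax":0,"ay":0,"az":0,"dx":0,"dy":0,"dz":0.024,"fingers":1},{"ax":0,"ay":0,"az":0,"dx":0,"dy":0,"dz":0.024,"fingers":1},{"ax":0,"ay":0,"az":0,"dx":0,"dy":0,"dz":0.024,"fingers":1},{"ax":0,"ay":0,"az":0,"dx":0,"dy":0,"dz":0.024,"fingers":1},{"ax":0,"ay":0,"az":0,"dx":0,"dy":0,"dz":0.024,"fingers":1},{"ax":0,"ay":0,"az":0,"dx":0,"dy":0,"dz":0.024,"fingers":1},{"ax":0,"ay":0,"az":0,"dx":0,"dy":0,"dz":0.024,"fingers":1}], force=35)

```text
time: 7.2
eef_pos: [0.4844, 0.3062, -0.0274]
ee_rot: [[0.99, 0.138, 0.0], [0.138, -0.99, 0.0], [0.0, -0.0, -1.0]]
ft_force: [-1.1, -0.9, 1.1]
width: 0.0337
```

apply_moves(series=[{"ax":0,"ay":0,"az":0,"dx":0,"dy":0,"dz":-0.08,"fingers":1},{"ax":0,"ay":0,"az":0,"dx":0,"dy":0,"dz":-0.16,"fingers":1},{"ax":0,"ay":0,"az":0,"dx":0,"dy":0,"dz":-0.24,"fingers":1},{"ax":0,"ay":0,"az":0,"dx":0,"dy":0,"dz":-0.24,"fingers":1},{"ax":0,"ay":0,"az":0,"dx":0,"dy":0,"dz":-0.24,"fingers":1}], force=35)

```text
time: 7.62
eef_pos: [0.4853, 0.3067, 0.0335]
ee_rot: [[0.99, 0.138, 0.002], [0.138, -0.99, 0.001], [0.002, -0.001, -1.0]]
ft_force: [-0.6, 0.3, -1.4]
width: 0.0336
```

```bash
python3 - <<'E'
from h import *
import pickle
c=get_calibration("wrist");s=r.observe();im=capture("wrist");pickle.dump((c,im,s),open("w5.pkl","wb"))
save(im,"pics/w5.png",zoom=1.5)
save("side","pics/d5.png",(170,200,340,330),4)
print(s["eef_pos"],s["width"])
E
python3 go.py .55 .20 .04 .85
```

```text
[0.4852734  0.30665855 0.03346216] 0.033622646980125626
t 7.72 pos [0.4837 0.3059 0.0318] ang 0.1387 F [ 0.4  -0.16 -0.59] w 0.034
d [ 0.204   0.4562 -0.0327] a [-0.      0.0004 -0.2264] rows 3.0 5.7
```

View pics/w5.png

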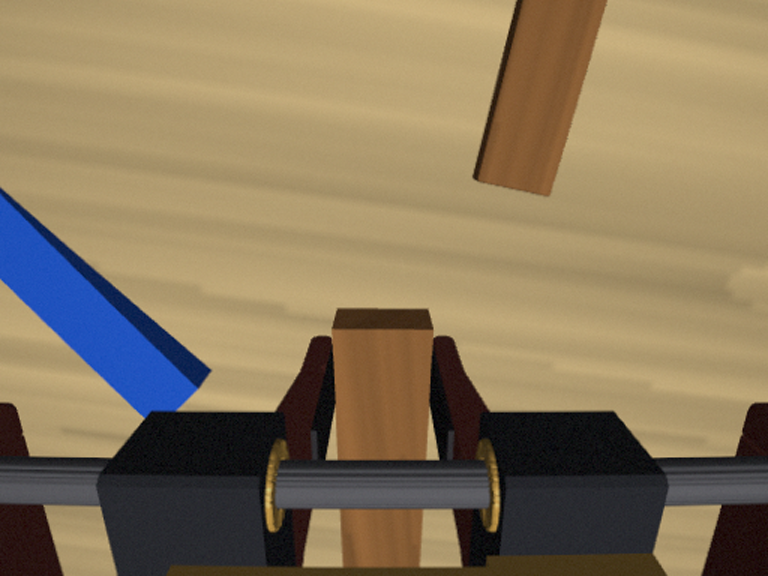

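View pics/d5.png

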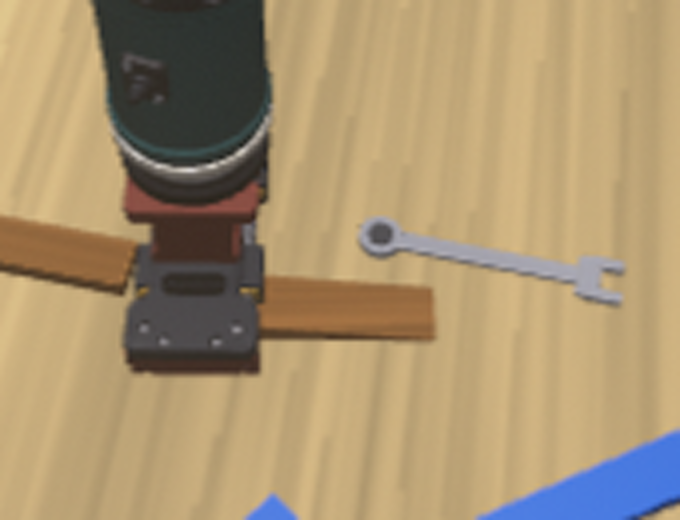

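apply_moves(series=[{"ax":0,"ay":0,"az":-0.04,"dx":0.05,"dy":0.1,"dz":-0.03,"fingers":1},{"ax":0,"ay":0,"az":-0.08,"dx":0.08,"dy":0.2,"dz":-0.03,"fingers":1},{"ax":0,"ay":0,"az":-0.115,"dx":0.12,"dy":0.3,"dz":-0.03,"fingers":1},{"ax":0,"ay":0,"az":-0.15,"dx":0.17,"dy":0.38,"dz":-0.03,"fingers":1},{"ax":0,"ay":0,"az":-0.19,"dx":0.2,"dy":0.456,"dz":-0.03,"fingers":1},{"ax":0,"ay":0,"az":-0.226,"dx":0.204,"dy":0.456,"dz":-0.03,"fingers":1},{"ax":0,"ay":0,"az":-0.226,"dx":0.204,"dy":0.456,"dz":-0.03,"fingers":1},{"ax":0,"ay":0,"az":-0.226,"dx":0.204,"dy":0.456,"dz":-0.03,"fingers":1}], force=35)

```text
time: 8.38
eef_pos: [0.5496, 0.2, 0.0388]
ee_rot: [[0.664, 0.748, -0.002], [0.748, -0.664, -0.0], [-0.002, -0.002, -1.0]]
ft_force: [0.7, -0.2, -0.4]
width: 0.034
```

```bash
python3 go.py .558 .150 .04 1.596
```

```text
t 8.38 pos [0.5496 0.2    0.0388] ang 0.8445 F [ 0.71 -0.15 -0.39] w 0.034
d [-0.1272  0.1579 -0.0049] a [-0.0007  0.0003 -0.2392] rows 1.2 6.0
```

apply_moves(series=[{"ax":0,"ay":0,"az":-0.04,"dx":-0.02,"dy":0.03,"dz":0,"fingers":1},{"ax":0,"ay":0,"az":-0.08,"dx":-0.05,"dy":0.06,"dz":0,"fingers":1},{"ax":0,"ay":0,"az":-0.12,"dx":-0.08,"dy":0.1,"dz":0,"fingers":1},{"ax":0,"ay":0,"az":-0.16,"dx":-0.1,"dy":0.13,"dz":0,"fingers":1},{"ax":0,"ay":0,"az":-0.2,"dx":-0.127,"dy":0.158,"dz":0,"fingers":1},{"ax":0,"ay":0,"az":-0.239,"dx":-0.127,"dy":0.158,"dz":0,"fingers":1},{"ax":0,"ay":0,"az":-0.239,"dx":-0.127,"dy":0.158,"dz":0,"fingers":1},{"ax":0,"ay":0,"az":-0.239,"dx":-0.127,"dy":0.158,"dz":0,"fingers":1}], force=35)

```text
time: 9.05
eef_pos: [0.5584, 0.151, 0.0395]
ee_rot: [[-0.023, 1.0, -0.001], [1.0, 0.023, 0.0], [0.0, -0.001, -1.0]]
ft_force: [1.0, -0.8, -0.7]
width: 0.0337
```

```bash
python3 go.py .558 .150 -.026 1.596
python3 - <<'E'
from h import *
import pickle
st={}
for n in("scene","side","wrist"):
    c=get_calibration(n);im=capture(n);st[n]=(c,im)
pickle.dump((st,r.observe()),open("p6.pkl","wb"))
save(st["scene"][1],"pics/s6.png",(130,190,290,310),5)
save(st["side"][1],"pics/d6.png",(140,85,280,215),5)
save(st["wrist"][1],"pics/w6.png",zoom=1.5)
E
```

```text
t 9.05 pos [0.5584 0.151  0.0395] ang 1.5942 F [ 0.96 -0.75 -0.71] w 0.0337
d [-0.004  -0.0015  0.2622] a [-0.0004 -0.0001 -0.0006] rows 1.6 0.0
```

View pics/s6.png

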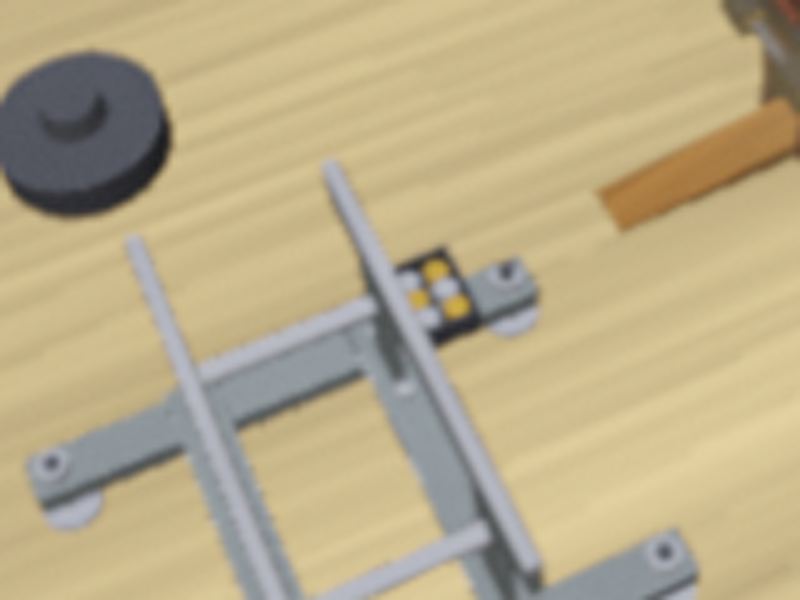

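View pics/d6.png

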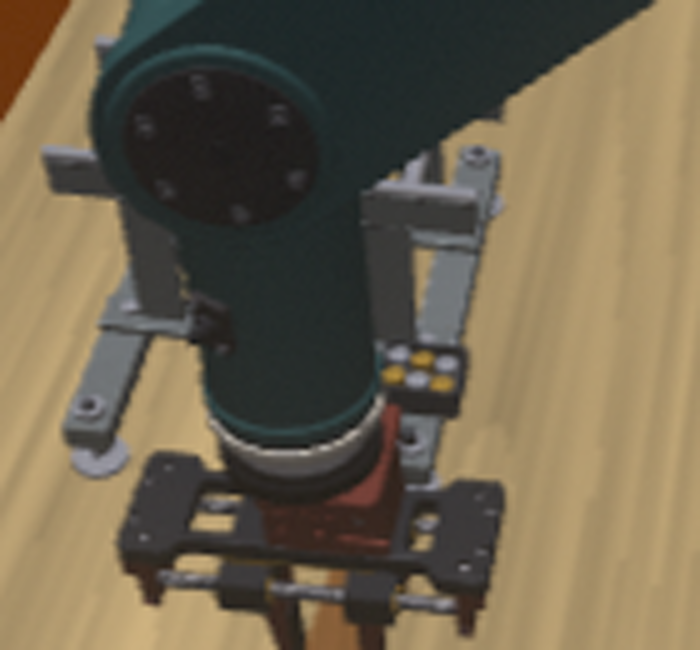

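```bash
cat > stand.py <<'E'
from h import *
from scipy.optimize import least_squares
from scipy.spatial.transform import Rotation as Ro
def pose(p):  # x,y,yaw,s -> R,t
    x,y,yaw,s=p
    ax=np.array([100,140,0.]);ax/=np.linalg.norm(ax)   # diagonal
    th=s/.1628
    # short foot (-100,140) goes down: rotation about ax
    Rt=Ro.from_rotvec(ax*th).as_matrix()
    if (Rt@np.array([-.1,.14,0]))[2]>0: Rt=Rt.T
    R=Ro.from_euler('z',yaw).as_matrix()@Rt
    return R,np.array([x,y,0.])
def fit(obs,x0=(.66,-.18,.025,.007),fix=None):
    def f(p):
        R,t=pose(p); return np.concatenate([(proj(c,R@np.array(P)+t)[0]-u)*w for c,u,P,w in obs])
    return least_squares(f,x0,loss="soft_l1",x_scale=[.01,.01,.02,.005])
E
python3 - <<'E'
from stand import *
S=get_calibration("scene");D=get_calibration("side")
t=lambda x,y:np.array([125+x/4-.4,215+y/4-.4]); e=lambda x,y:np.array([140+x/5-.4,85+y/5-.4]); t6=lambda x,y:np.array([130+x/5-.4,190+y/5-.4])
o=[(S,t6(521,258),(-.115,.155,.046),1),(S,t6(538,292),(-.085,.155,.046),1),
(S,t(562,322),(.085,.155,.046),1),(S,t(578,356),(.115,.155,.046),1),
(S,t(126,527),(.085,-.155,.046),1),(S,t(142,570),(.115,-.155,.046),1),
(S,t(42,270),(-.115,-.155,.046),1),(S,t(55,303),(-.085,-.155,.046),1),
(D,e(385,462),(-.085,.155,.046),1),(D,e(432,462),(-.115,.155,.046),1),(D,e(64,430),(.115,.155,.046),1),(D,e(112,432),(.085,.155,.046),1),
(D,e(460,150),(-.085,-.155,.046),1),(D,e(498,152),(-.115,-.155,.046),1)]
g=fit(o);print(g.x,g.cost);print(g.fun.reshape(-1,2).round(1).tolist())
R,tt=pose(g.x);
F=R@np.array([-.1,.14,0])+tt;print("foot",F.round(4)); F[2]=0
print("foot plane pt in s6",((proj(S,F)-[130,190])*5), "ways", R@[0,0,.18]+tt)
# stud check
for sx,sy,a,b in((-1,1,t6(507,272),e(409,437)),(1,1,t(551,341),e(88,405)),(-1,-1,t(61,270),e(476,153))):
    for z in(.05,.06): print(sx,sy,z,proj(S,R@[.1*sx,.14*sy,z]+tt)[0]-a,proj(D,R@[.1*sx,.14*sy,z]+tt)[0]-b)
E
```

```text
[ 0.66756868 -0.18434344  0.03468375  0.0060966 ] 8.437254048544936
[[-0.6, -1.3], [0.4, -0.7], [0.0, -1.3], [1.4, -0.7], [-0.2, -0.5], [-0.4, -0.3], [-1.2, -0.3], [-1.5, 0.2], [-1.0, -0.1], [-0.6, 0.9], [-1.4, -0.6], [-1.4, 0.0], [-0.8, -1.5], [-0.1, -1.1]]
foot [ 0.5629 -0.048  -0.0061]
foot plane pt in s6 [[507.56803497 314.07356852]] ways [ 0.66195229 -0.18061892  0.1798738 ]
-1 1 0.05 [-0.20247809  0.78388923] [-0.09642439  0.89465642]
-1 1 0.06 [-0.37478367 -1.10377798] [-0.20129813 -1.3465689 ]
1 1 0.05 [0.58338481 0.26144253] [-0.27565499  0.49832077]
1 1 0.06 [ 0.65767174 -1.37913922] [-0.82941461 -1.77316704]
-1 -1 0.05 [0.28857118 1.1895361 ] [-0.47757782  0.03596012]
-1 -1 0.06 [-0.6181803  -0.52802907] [-0.48955128 -2.24457626]
```

View pics/w6.png

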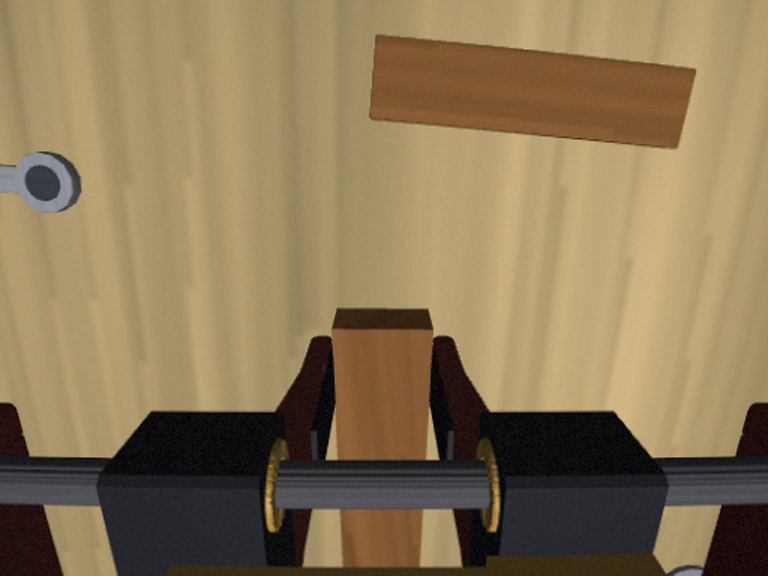

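```bash
python3 - <<'E'
from h import *
S=get_calibration("scene")
for u in((600,193),(622,231)): print(atz(S,np.array([130+u[0]/5-.4,190+u[1]/5-.4]),.069).round(4))
E
python3 go.py .5594 .125 -.022 1.598
```

```text
[0.5474 0.0222 0.069 ]
[0.5777 0.0223 0.069 ]
t 9.2 pos [0.5589 0.151  0.0398] ang 1.5966 F [-0.59  0.19  0.03] w 0.034
d [-0.104  -0.0004  0.2474] a [-0.0002 -0.     -0.0005] rows 1.6 0.0
```

apply_moves(series=[{"ax":0,"ay":0,"az":0,"dx":-0.05,"dy":0,"dz":0.1,"fingers":1},{"ax":0,"ay":0,"az":0,"dx":-0.1,"dy":0,"dz":0.2,"fingers":1},{"ax":0,"ay":0,"az":0,"dx":-0.1,"dy":0,"dz":0.24,"fingers":1},{"ax":0,"ay":0,"az":0,"dx":-0.1,"dy":0,"dz":0.255,"fingers":1},{"ax":0,"ay":0,"az":0,"dx":-0.1,"dy":0,"dz":0.265,"fingers":1},{"ax":0,"ay":0,"az":0,"dx":-0.1,"dy":0,"dz":0.265,"fingers":1},{"ax":0,"ay":0,"az":0,"dx":-0.1,"dy":0,"dz":0.265,"fingers":1}], force=35)

```text
time: 9.78
eef_pos: [0.5608, 0.1262, -0.0253]
ee_rot: [[-0.029, 1.0, 0.002], [1.0, 0.029, 0.0], [0.0, 0.002, -1.0]]
ft_force: [-0.2, 0.2, -0.8]
width: 0.0343
```

```bash
python3 go.py .5604 .0995 -.0265 1.598;python3 - <<'E'
from h import *
save("scene","pics/s7.png",(130,190,290,310),5)
E
```

```text
t 9.78 pos [ 0.5608  0.1262 -0.0253] ang 1.5996 F [-0.2   0.25 -0.83] w 0.0343
d [-0.1066 -0.0048  0.0046] a [ 0.0005 -0.0001  0.0005] rows 0.6 0.0
```

View pics/s7.png

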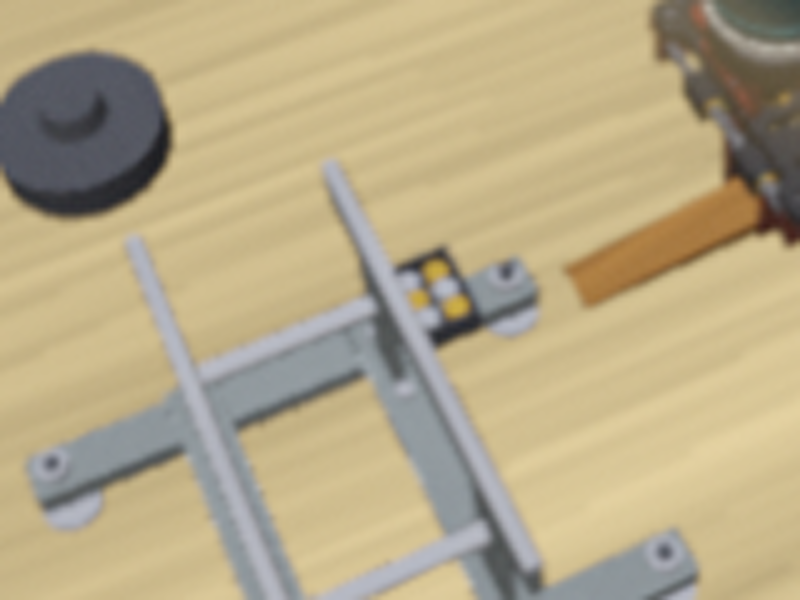

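apply_moves(series=[{"ax":0,"ay":0,"az":0,"dx":-0.03,"dy":0,"dz":0.006,"fingers":1},{"ax":0,"ay":0,"az":0,"dx":-0.06,"dy":0,"dz":0.006,"fingers":1},{"ax":0,"ay":0,"az":0,"dx":-0.09,"dy":0,"dz":0.006,"fingers":1},{"ax":0,"ay":0,"az":0,"dx":-0.105,"dy":0,"dz":0.006,"fingers":1},{"ax":0,"ay":0,"az":0,"dx":-0.12,"dy":0,"dz":0.006,"fingers":1},{"ax":0,"ay":0,"az":0,"dx":-0.13,"dy":0,"dz":0.006,"fingers":1},{"ax":0,"ay":0,"az":0,"dx":-0.14,"dy":0,"dz":0.006,"fingers":1},{"ax":0,"ay":0,"az":0,"dx":-0.15,"dy":0,"dz":0.006,"fingers":1},{"ax":0,"ay":0,"az":0,"dx":-0.16,"dy":0,"dz":0.006,"fingers":1},{"ax":0,"ay":0,"az":0,"dx":-0.16,"dy":0,"dz":0.006,"fingers":1}], force=35)

```text
time: 10.67
eef_pos: [0.5616, 0.0856, -0.0274]
ee_rot: [[-0.028, 1.0, 0.001], [1.0, 0.028, 0.001], [0.001, 0.001, -1.0]]
ft_force: [-0.3, 3.9, 3.3]
width: 0.0336
```

```bash
python3 go.py .5604 .0995 -.0265 1.598;python3 - <<'E'
from h import *
save("scene","pics/s8.png",(130,190,290,310),5)
E
```

```text
t 10.67 pos [ 0.5616  0.0856 -0.0274] ang 1.5985 F [-0.34  3.94  3.27] w 0.0336
d [ 0.0557 -0.0031 -0.0034] a [ 0.0003 -0.0003  0.0001] rows 0.3 0.0
```

View pics/s8.png

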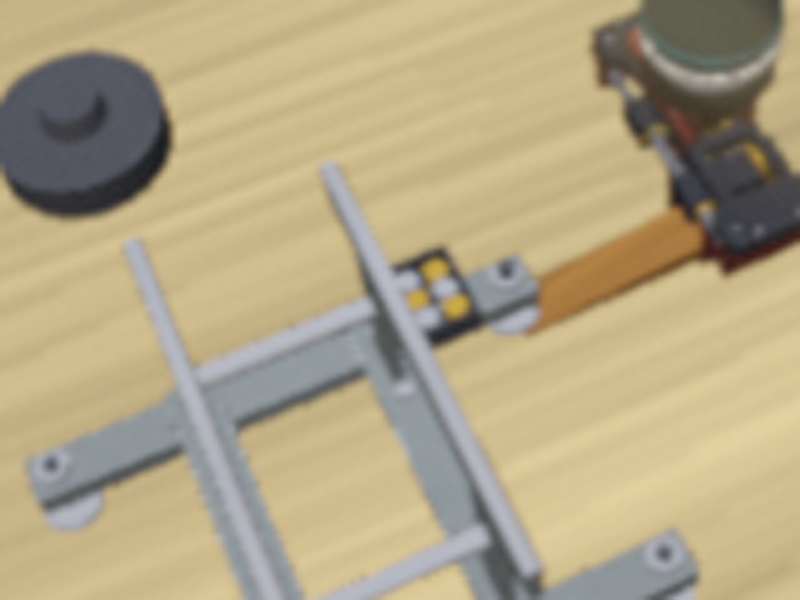

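apply_moves(series=[{"ax":0,"ay":0,"az":0,"dx":-0.008,"dy":0,"dz":-0.001,"fingers":1},{"ax":0,"ay":0,"az":0,"dx":-0.016,"dy":0,"dz":-0.002,"fingers":1},{"ax":0,"ay":0,"az":0,"dx":-0.024,"dy":0,"dz":-0.002,"fingers":1},{"ax":0,"ay":0,"az":0,"dx":-0.032,"dy":0,"dz":-0.002,"fingers":1},{"ax":0,"ay":0,"az":0,"dx":-0.04,"dy":0,"dz":-0.002,"fingers":1},{"ax":0,"ay":0,"az":0,"dx":-0.048,"dy":0,"dz":-0.002,"fingers":1}], force=45)

```text
time: 11.22
eef_pos: [0.5613, 0.0733, -0.0274]
ee_rot: [[-0.029, 1.0, -0.0], [1.0, 0.029, 0.0], [0.0, -0.0, -1.0]]
ft_force: [-0.5, 3.3, -0.2]
width: 0.0336
```

apply_moves(series=[{"ax":0,"ay":0,"az":0,"dx":-0.008,"dy":0,"dz":0,"fingers":1},{"ax":0,"ay":0,"az":0,"dx":-0.016,"dy":0,"dz":0,"fingers":1},{"ax":0,"ay":0,"az":0,"dx":-0.024,"dy":0,"dz":0,"fingers":1},{"ax":0,"ay":0,"az":0,"dx":-0.032,"dy":0,"dz":0,"fingers":1}], force=45)

```text
time: 11.55
eef_pos: [0.5616, 0.0652, -0.0273]
ee_rot: [[-0.029, 1.0, -0.0], [1.0, 0.029, 0.0], [0.0, -0.0, -1.0]]
ft_force: [-0.9, 5.1, -1.3]
width: 0.0338
```

apply_moves(series=[{"ax":0,"ay":0,"az":0,"dx":-0.008,"dy":0,"dz":0,"fingers":1},{"ax":0,"ay":0,"az":0,"dx":-0.016,"dy":0,"dz":0,"fingers":1},{"ax":0,"ay":0,"az":0,"dx":-0.024,"dy":0,"dz":0,"fingers":1},{"ax":0,"ay":0,"az":0,"dx":-0.032,"dy":0,"dz":0,"fingers":1}], force=45)

```text
time: 11.88
eef_pos: [0.5619, 0.0573, -0.0273]
ee_rot: [[-0.029, 1.0, -0.0], [1.0, 0.029, 0.0], [0.0, -0.0, -1.0]]
ft_force: [-0.2, 5.1, -0.8]
width: 0.0334
```

Run:
```python
from h import *
import pickle
c=capture("scene");pickle.dump(c,open("sc9.pkl","wb"));save(c,"pics/s9.png",(125,200,285,365),3.6)
st,_=pickle.load(open("p6.pkl","rb"));save(st["scene"][1],"pics/s9ref.png",(125,200,285,365),3.6)
# track patches vs reference scene image by phase/ template
S=get_calibration("scene")
a=cv2.cvtColor(st["scene"][1],cv2.COLOR_RGB2GRAY);b=cv2.cvtColor(c,cv2.COLOR_RGB2GRAY)
pts=np.array([[195.6,223.5],[157,238.5],[236,303.5],[191.5,325],[231,244],[262.5,300],[140,282.5],[162,347.5],[145,215]],np.float32).reshape(-1,1,2)
q,stt,er=cv2.calcOpticalFlowPyrLK(a,b,pts,None,winSize=(11,11),maxLevel=1)
print((q-pts)[:,0].round(2).tolist(),stt.ravel())
s=r.observe();print(s["eef_pos"],s["ft_force"])
```

```text
[[-0.7699999809265137, 0.7599999904632568], [-1.090000033378601, 0.6899999976158142], [-0.23000000417232513, 2.440000057220459], [-0.019999999552965164, 2.630000114440918], [-0.20999999344348907, -0.5699999928474426], [-0.10000000149011612, 0.5400000214576721], [-0.25, 0.5699999928474426], [0.28999999165534973, 1.1799999475479126], [-0.009999999776482582, 0.009999999776482582]] [1 1 1 1 1 1 1 1 1]
[ 0.56188314  0.05711453 -0.02728134] [-0.14578255  3.95624685 -0.57486556]
```

View pics/s9.png

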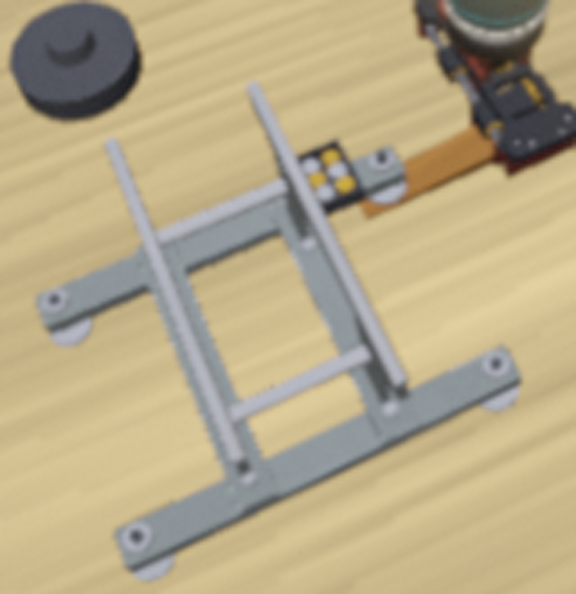

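```bash
cat > trk.py <<'E'
from stand import *
import pickle,sys
S=get_calibration("scene")
p0=np.array([.6676,-.1843,.030,.0075])
P3=np.array([[-.129,.055,.18],[-.129,-.055,.18],[.129,.055,.18],[.129,-.055,.18],[-.1,.14,.055],[.1,.14,.055],[-.1,-.14,.055],[.1,-.14,.055]])
def track(c):
    st,_=pickle.load(open("p6.pkl","rb"))
    a=cv2.cvtColor(st["scene"][1],cv2.COLOR_RGB2GRAY);b=cv2.cvtColor(c,cv2.COLOR_RGB2GRAY)
    pts=np.array([[195.6,223.5],[157,238.5],[236,303.5],[191.5,325],[231,244],[262.5,300],[140,282.5],[162,347.5],[145,215]],np.float32).reshape(-1,1,2)
    q,stt,er=cv2.calcOpticalFlowPyrLK(a,b,pts,None,winSize=(13,13),maxLevel=1)
    fl=(q-pts)[:8,0]
    def pr(p):
        R,t=pose(p);return proj(S,P3@R.T+t)
    def f(d): return (pr(p0+d)-pr(p0)-fl).ravel()
    g=least_squares(f,np.zeros(4),loss="soft_l1",f_scale=.3,x_scale=[.001,.001,.001,.001])
    return g,fl
if __name__=="__main__":
    c=capture("scene") if len(sys.argv)<2 else pickle.load(open(sys.argv[1],"rb"))
    g,fl=track(c);print("d(x,y,yaw,s)",g.x.round(5));print(g.fun.reshape(-1,2).round(2).tolist())
    s=r.observe();print(s["time"],s["eef_pos"],s["ft_force"])
E
python3 trk.py sc9.pkl
```

```text
d(x,y,yaw,s) [-1.80e-04 -1.00e-05  1.76e-03 -4.21e-03]
[[0.03, -0.21], [0.38, 0.59], [0.1, -0.01], [-0.25, 0.05], [-0.21, 0.13], [0.02, -0.17], [0.01, -0.06], [-0.01, -0.03]]
11.9333 [ 0.56188314  0.05711453 -0.02728134] [-0.14578255  3.95624685 -0.57486556]
```

The tracking works: the foot has been raised about 4.2 mm with no stand shift (<0.2 mm), at a push of about 4–5 N. I continue in small steps, watching for the force rise and the lift plateau.

apply_moves(series=[{"ax":0,"ay":0,"az":0,"dx":-0.005,"dy":0,"dz":0,"fingers":1},{"ax":0,"ay":0,"az":0,"dx":-0.01,"dy":0,"dz":0,"fingers":1},{"ax":0,"ay":0,"az":0,"dx":-0.016,"dy":0,"dz":0,"fingers":1}], force=45)

```text
time: 12.18
eef_pos: [0.5619, 0.0545, -0.0273]
ee_rot: [[-0.028, 1.0, -0.0], [1.0, 0.028, 0.002], [0.002, -0.0, -1.0]]
ft_force: [-0.5, 11.2, -0.9]
width: 0.0336
```

apply_moves(series=[{"ax":0,"ay":0,"az":0,"dx":-0.005,"dy":0,"dz":0,"fingers":1},{"ax":0,"ay":0,"az":0,"dx":-0.01,"dy":0,"dz":0,"fingers":1},{"ax":0,"ay":0,"az":0,"dx":-0.016,"dy":0,"dz":0,"fingers":1}], force=45)

```text
time: 12.43
eef_pos: [0.5618, 0.0519, -0.0273]
ee_rot: [[-0.027, 1.0, -0.0], [1.0, 0.027, 0.003], [0.003, -0.0, -1.0]]
ft_force: [0.3, 17.1, -1.2]
width: 0.034
```

```bash
python3 trk.py
```

```text
d(x,y,yaw,s) [-4.00e-04 -6.00e-05  2.45e-03 -4.75e-03]
[[0.08, 0.0], [0.39, 0.65], [0.18, 0.02], [-0.26, 0.04], [-0.3, 0.07], [-0.0, -0.24], [-0.03, -0.04], [-0.04, -0.15]]
12.4833 [ 0.56181816  0.05166065 -0.02733871] [ 0.06284576 14.1168676  -1.09631907]
```

apply_moves(series=[{"ax":0,"ay":0,"az":0,"dx":-0.004,"dy":0,"dz":0,"fingers":1},{"ax":0,"ay":0,"az":0,"dx":-0.008,"dy":0,"dz":0,"fingers":1},{"ax":0,"ay":0,"az":0,"dx":-0.008,"dy":0,"dz":0,"fingers":1}], force=45)

```text
time: 12.73
eef_pos: [0.5617, 0.0504, -0.0273]
ee_rot: [[-0.027, 1.0, -0.001], [1.0, 0.027, 0.004], [0.004, -0.001, -1.0]]
ft_force: [-0.9, 17.0, -0.4]
width: 0.0333
```

```bash
python3 trk.py
python3 - <<'E'
from h import *
save("scene","pics/s10.png",(125,200,285,365),3.6)
save("side","pics/d10.png",(140,85,280,215),5)
E
```

```text
d(x,y,yaw,s) [-0.00046 -0.00022  0.00297 -0.00478]
[[0.08, -0.04], [0.29, 0.7], [0.15, 0.01], [-0.31, 0.06], [-0.19, 0.1], [-0.02, -0.21], [-0.04, 0.0], [0.01, -0.21]]
12.7833 [ 0.5616562   0.05036269 -0.02735254] [-0.46050981 17.62968066 -0.95037156]
```

View pics/s10.png

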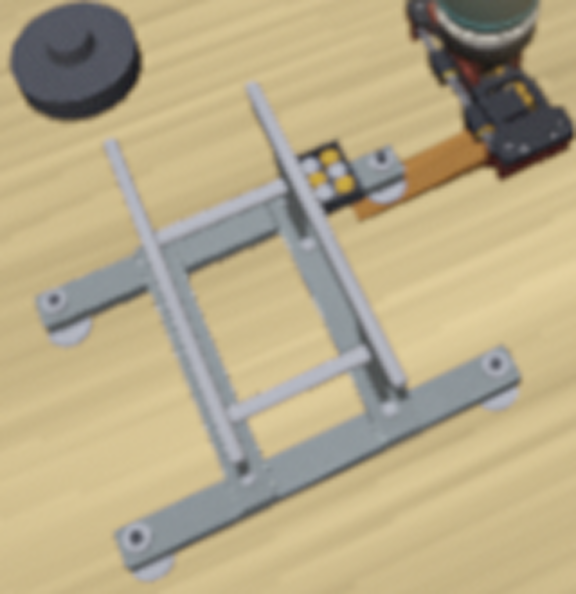

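View pics/d10.png

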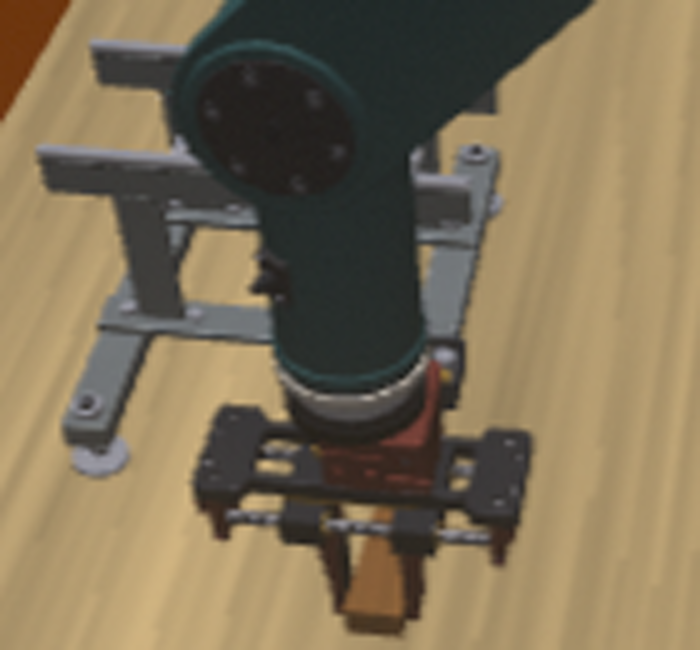

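The lift has plateaued (4.75 to 4.78 mm) while the push rose from about 5 N to 17.6 N, so the fourth foot is down and the stand is firm. I ease the push, then open the gripper.

apply_moves(series=[{"ax":0,"ay":0,"az":0,"dx":0.004,"dy":0,"dz":0,"fingers":1},{"ax":0,"ay":0,"az":0,"dx":0.008,"dy":0,"dz":0,"fingers":1},{"ax":0,"ay":0,"az":0,"dx":0.008,"dy":0,"dz":0,"fingers":1}], force=45)

```text
time: 13.13
eef_pos: [0.5617, 0.0503, -0.0274]
ee_rot: [[-0.028, 1.0, -0.001], [1.0, 0.028, 0.001], [0.001, -0.001, -1.0]]
ft_force: [-0.8, 8.2, -1.3]
width: 0.0334
```

apply_moves(series=[{"ax":0,"ay":0,"az":0,"dx":0.004,"dy":0,"dz":0,"fingers":1},{"ax":0,"ay":0,"az":0,"dx":0.005,"dy":0,"dz":0,"fingers":1},{"ax":0,"ay":0,"az":0,"dx":0.005,"dy":0,"dz":0,"fingers":-0.1},{"ax":0,"ay":0,"az":0,"dx":0.005,"dy":0,"dz":0,"fingers":-0.5},{"ax":0,"ay":0,"az":0,"dx":0.005,"dy":0,"dz":0,"fingers":-0.5},{"ax":0,"ay":0,"az":0,"dx":0.005,"dy":0,"dz":0,"fingers":-0.5},{"ax":0,"ay":0,"az":0,"dx":0.005,"dy":0,"dz":0,"fingers":-0.5},{"ax":0,"ay":0,"az":0,"dx":0.005,"dy":0,"dz":0,"fingers":-0.5}])

```text
time: 13.8
eef_pos: [0.5624, 0.0506, -0.0271]
ee_rot: [[-0.029, 1.0, 0.0], [1.0, 0.029, -0.0], [-0.0, 0.0, -1.0]]
ft_force: [-0.5, -0.3, 0.3]
width: 0.0657
```

```bash
python3 trk.py
```

```text
d(x,y,yaw,s) [-0.00046 -0.00019  0.00306 -0.0048 ]
[[0.09, -0.03], [0.26, 0.71], [0.15, 0.02], [-0.3, 0.05], [-0.19, 0.1], [-0.03, -0.22], [-0.03, -0.01], [0.02, -0.18]]
13.85 [ 0.56224262  0.05061948 -0.02716042] [-0.71716485  0.47020446 -0.15878645]
```

apply_moves(series=[{"ax":0,"ay":0,"az":0,"dx":0,"dy":0,"dz":-0.05,"fingers":-0.5},{"ax":0,"ay":0,"az":0,"dx":0,"dy":0,"dz":-0.15,"fingers":-0.5},{"ax":0,"ay":0,"az":0,"dx":0,"dy":0,"dz":-0.3,"fingers":-0.5},{"ax":0,"ay":0,"az":0,"dx":0,"dy":0,"dz":-0.4,"fingers":-0.5},{"ax":0,"ay":0,"az":0,"dx":0.2,"dy":0,"dz":-0.6,"fingers":-0.5},{"ax":0,"ay":0,"az":0,"dx":0.4,"dy":-0.2,"dz":-0.8,"fingers":-0.5},{"ax":0,"ay":0,"az":0,"dx":0.6,"dy":-0.4,"dz":-0.8,"fingers":-0.5},{"ax":0,"ay":0,"az":0,"dx":0.9,"dy":-0.5,"dz":-0.8,"fingers":-0.5},{"ax":0,"ay":0,"az":0,"dx":0.95,"dy":-0.5,"dz":-0.8,"fingers":-0.5},{"ax":0,"ay":0,"az":0,"dx":0.95,"dy":-0.5,"dz":-0.8,"fingers":-0.5},{"ax":0,"ay":0,"az":0,"dx":0.95,"dy":-0.5,"dz":-0.8,"fingers":-0.5},{"ax":0,"ay":0,"az":0,"dx":0.95,"dy":-0.5,"dz":-0.8,"fingers":-0.5}])

```text
time: 14.85
eef_pos: [0.4276, 0.2891, 0.1741]
ee_rot: [[-0.032, 0.999, 0.0], [0.999, 0.032, 0.003], [0.003, 0.0, -1.0]]
ft_force: [-0.4, -0.1, 0.5]
width: 0.0657
```

```bash
python3 trk.py
python3 - <<'E'
from h import *
import pickle
a=capture("scene");b=capture("side");pickle.dump((a,b),open("f.pkl","wb"))
save(a,"pics/s11.png",(120,200,300,365),4);save(b,"pics/d11.png",(140,85,280,205),5)
save(b,"pics/d11f.png")
E
```

```text
d(x,y,yaw,s) [-0.00116  0.00016  0.00281 -0.00517]
[[0.2, 0.34], [0.05, 0.46], [-0.03, -0.03], [-0.31, 0.0], [-0.27, 0.08], [-0.13, -0.16], [0.25, -0.04], [0.25, -0.24]]
14.9 [0.42836871 0.28813397 0.17380473] [-0.85290793  0.20954669  0.86266298]
```

View pics/s11.png

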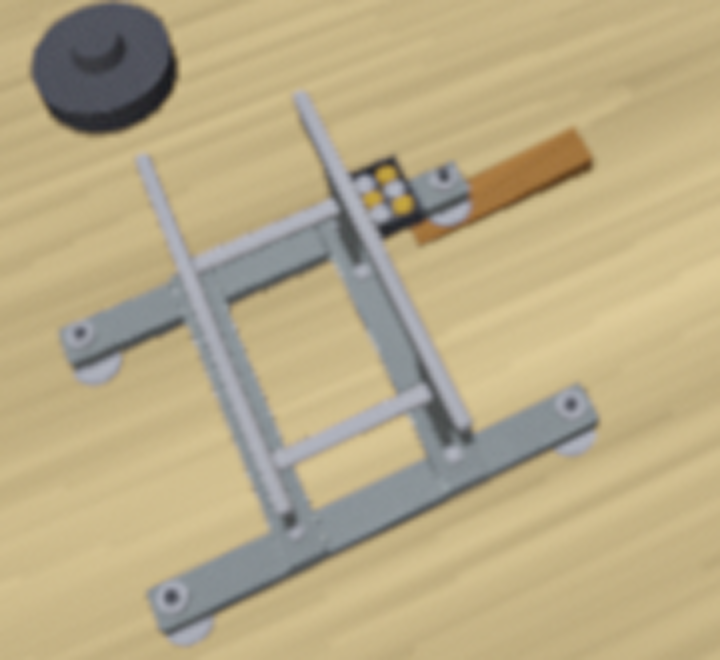

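View pics/d11.png

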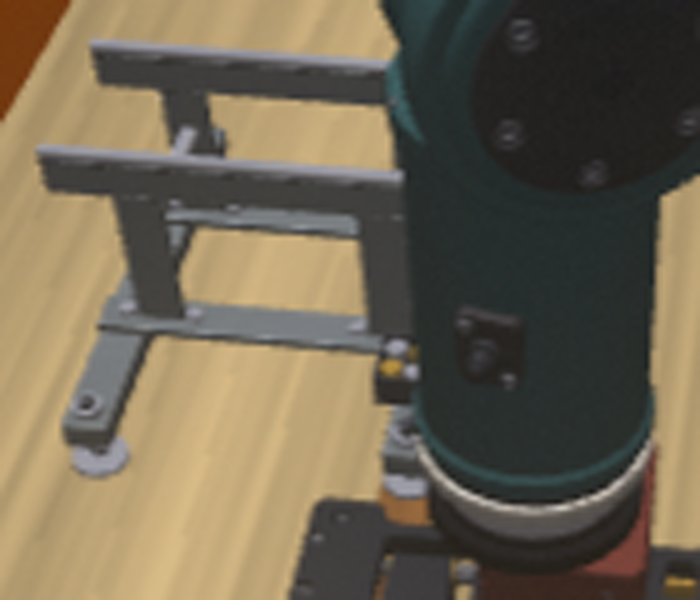

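apply_moves(series=[{"ax":0,"ay":0,"az":0,"dx":0.1,"dy":-0.2,"dz":0,"fingers":-0.5},{"ax":0,"ay":0,"az":0,"dx":0.2,"dy":-0.4,"dz":0,"fingers":-0.5},{"ax":0,"ay":0,"az":0,"dx":0.3,"dy":-0.6,"dz":0,"fingers":-0.5},{"ax":0,"ay":0,"az":0,"dx":0.4,"dy":-0.8,"dz":0,"fingers":-0.5},{"ax":0,"ay":0,"az":0,"dx":0.4,"dy":-0.8,"dz":0,"fingers":-0.5},{"ax":0,"ay":0,"az":0,"dx":0.4,"dy":-0.8,"dz":0,"fingers":-0.5},{"ax":0,"ay":0,"az":0,"dx":0.4,"dy":-0.8,"dz":0,"fingers":-0.5}])

```text
time: 15.58
eef_pos: [0.2257, 0.3781, 0.1723]
ee_rot: [[-0.03, 1.0, -0.001], [1.0, 0.03, -0.001], [-0.001, -0.001, -1.0]]
ft_force: [-0.1, -1.0, -0.1]
width: 0.0658
```

```bash
python3 trk.py
python3 - <<'E'
from stand import *
import pickle
a=capture("scene");b=capture("side");pickle.dump((a,b),open("f2.pkl","wb"))
save(b,"pics/d12.png",(140,85,260,195),5)
S=get_calibration("scene");D=get_calibration("side")
ref=cv2.imread("pics/scene0.png"),cv2.imread("pics/side0.png")
g=lambda im:cv2.cvtColor(im,cv2.COLOR_BGR2GRAY); h=lambda im:cv2.cvtColor(im,cv2.COLOR_RGB2GRAY)
t=lambda x,y:np.array([125+x/4-.4,215+y/4-.4]); e=lambda x,y:np.array([140+x/5-.4,85+y/5-.4])
names=["stud short","stud ++","stud --","w1a","w1b","w2a","w2b"]
ps=np.array([t(426,117),t(551,341),t(61,270),t(285,33),t(447,355),t(128,93),t(265,440)],np.float32)
pd=np.array([e(409,437),e(88,405),e(476,153),e(478,196),e(45,152),e(502,85),e(98,42)],np.float32)
qs,_,_=cv2.calcOpticalFlowPyrLK(g(ref[0]),h(a),ps.reshape(-1,1,2),None,winSize=(13,13),maxLevel=1)
qd,_,_=cv2.calcOpticalFlowPyrLK(g(ref[1]),h(b),pd.reshape(-1,1,2),None,winSize=(13,13),maxLevel=1)
qs,qd=qs[:,0],qd[:,0]
def tri(a,b):
    o1,d1=ray(S,a);o2,d2=ray(D,b);d1=d1/np.linalg.norm(d1);d2=d2/np.linalg.norm(d2)
    k=np.linalg.lstsq(np.c_[d1,-d2],o2-o1,rcond=None)[0]
    p,q=o1+k[0]*d1,o2+k[1]*d2;return (p+q)/2
X0=[];X1=[]
for n,a0,b0,a1,b1 in zip(names,ps,pd,qs,qd):
    X0.append(tri(a0.astype(float),b0.astype(float)));X1.append(tri(a1.astype(float),b1.astype(float)))
    print(n,X0[-1].round(4),X1[-1].round(4),((X1[-1]-X0[-1])*1e3).round(1),(a1-a0).round(2),(b1-b0).round(2))
E
```

```text
d(x,y,yaw,s) [-0.00209  0.00085  0.00299 -0.00604]
[[0.28, 0.47], [-0.05, 0.24], [-0.07, -0.02], [-0.22, 0.07], [-31.3, 8.82], [-0.12, -0.32], [0.54, -0.16], [0.56, -0.38]]
15.6333 [0.22759888 0.37798545 0.17245987] [-1.20933951  1.2114584   0.77739324]
stud short [ 0.561  -0.0459  0.0484] [ 0.5615 -0.0469  0.0541] [ 0.5 -0.9  5.6] [-0.23 -0.69] [-0.11 -1.6 ]
stud ++ [ 0.7603 -0.0412  0.0511] [ 0.761  -0.0421  0.0505] [ 0.7 -1.  -0.6] [-0.17  0.5 ] [-0.05 -0.14]
stud -- [ 0.5685 -0.326   0.0514] [ 0.5715 -0.3269  0.0548] [ 3.  -0.9  3.3] [-0.33  0.5 ] [-0.8  -1.02]
w1a [ 0.5301 -0.1295  0.1696] [ 0.5326 -0.1333  0.1727] [ 2.5 -3.8  3.1] [-1.04  0.63] [-0.54 -1.83]
w1b [ 0.7887 -0.1237  0.1765] [ 0.7924 -0.1268  0.1746] [ 3.7 -3.1 -1.9] [-0.59  2.29] [-0.75 -0.21]
w2a [ 0.5332 -0.2391  0.1715] [ 0.5374 -0.2415  0.1751] [ 4.1 -2.4  3.6] [-1.12  0.5 ] [-1.48 -1.31]
w2b [ 0.7916 -0.2346  0.1787] [ 0.7957 -0.237   0.1747] [ 4.1 -2.4 -4. ] [0.03 2.82] [-0.69  0.48]
```

View pics/d12.png

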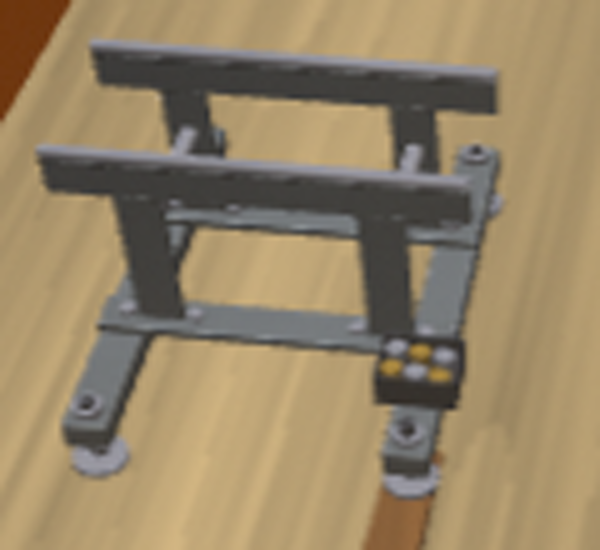

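Run:
```python
from stand import *
import pickle
S=get_calibration("scene");D=get_calibration("side")
a,b=pickle.load(open("f2.pkl","rb"))
g=lambda im:cv2.cvtColor(im,cv2.COLOR_BGR2GRAY); h=lambda im:cv2.cvtColor(im,cv2.COLOR_RGB2GRAY)
ra,rb=g(cv2.imread("pics/scene0.png")),g(cv2.imread("pics/side0.png"))
R0,t0=pose((.6676,-.1843,.030,.0055))
P=[]
for y in(-.055,.055):
    for x in np.linspace(-.125,.125,11): P.append((x,y,.18))
for x in(-.1,.1):
    for y in(-.14,.14): P.append((x,y,.05))
    for y in (-.155,.155):
        for dx in(-.015,.015):P.append((x+dx,y,.046))
P=np.array(P);X=P@R0.T+t0
rows=[];
for c,i0,i1 in((S,ra,h(a)),(D,rb,h(b))):
    p=proj(c,X).astype(np.float32).reshape(-1,1,2)
    q,st,er=cv2.calcOpticalFlowPyrLK(i0,i1,p,None,winSize=(15,15),maxLevel=1)
    k,st2,_=cv2.calcOpticalFlowPyrLK(i1,i0,q,None,winSize=(15,15),maxLevel=1)
    ok=(np.linalg.norm(k-p,axis=2).ravel()<.15)&(np.linalg.norm(q-p,axis=2).ravel()<5)
    # normal matrix at point (aperture problem) -> weight by structure tensor
    gx=cv2.Sobel(i0.astype(np.float32),5,1,0,ksize=3);gy=cv2.Sobel(i0.astype(np.float32),5,0,1,ksize=3)
    for j in np.where(ok)[0]:
        u,v=np.round(p[j,0]).astype(int);w=np.s_[v-6:v+7,u-6:u+7]
        A=np.array([[ (gx[w]**2).sum(),(gx[w]*gy[w]).sum()],[(gx[w]*gy[w]).sum(),(gy[w]**2).sum()]])
        L,V=np.linalg.eigh(A);W=(V*np.sqrt(L/L[1])).T
        rows.append((c,X[j],p[j,0].astype(float),(q-p)[j,0].astype(float),W))
def f(d):
    Rr=Ro.from_rotvec(d[3:]).as_matrix();o=[]
    piv=np.array([.6676,-.1843,0])
    for c,x,p,fl,W in rows:
        o.append(W@(proj(c,Rr@(x-piv)+piv+d[:3])[0]-proj(c,x)[0]-fl))
    return np.concatenate(o)
q=least_squares(f,np.zeros(6),loss="soft_l1",f_scale=.2,x_scale=[.001]*3+[.01]*3)
print(len(rows),"t mm",(q.x[:3]*1e3).round(2),"rot mrad",(q.x[3:]*1e3).round(2))
Rr=Ro.from_rotvec(q.x[3:]).as_matrix();piv=np.array([.6676,-.1843,0])
for sx,sy in((-1,1),(1,1),(-1,-1),(1,-1)):
    x=R0@[.1*sx,.14*sy,0]+t0;print(sx,sy,((Rr@(x-piv)+piv+q.x[:3]-x)*1e3).round(2))
u=lambda x,y:np.array([120+x/4-.4,200+y/4-.4])
B1,B2=atz(S,u(575,128),.02),atz(S,u(590,160),.02);T=atz(S,u(416,243),.001);T2=None
print("butt",B1.round(4),B2.round(4),"tip corner",T.round(4))
print("foot img",((proj(S,[.5635,-.049,.006])-[120,200])*4).round())
```

```text
53 t mm [ 0.42 -1.45  0.74] rot mrad [ 7.61 16.96  7.21]
-1 1 [-0.64 -2.17  3.56]
1 1 [-0.62 -0.76  0.22]
-1 -1 [ 1.45 -2.14  1.27]
1 -1 [ 1.47 -0.72 -2.07]
butt [0.5475 0.0693 0.02  ] [0.5791 0.0664 0.02  ] tip corner [ 0.5771 -0.0803  0.001 ]
foot img [[445. 208.]]
```

The flow fit is biased low by static background inside its windows, so I check level with direct corner picks in the current images.

```bash
cat > mos.py <<'E'
from h import *
import pickle
a,b=pickle.load(open("f2.pkl","rb"))
a=cv2.cvtColor(a,cv2.COLOR_RGB2BGR);b=cv2.cvtColor(b,cv2.COLOR_RGB2BGR)
a0,b0=cv2.imread("pics/scene0.png"),cv2.imread("pics/side0.png")
ce=[(195,224),(236,303),(156,239),(191,325)]
cd=[(234,124),(149,115),(239,101),(160,94)]
def p(im,c,k=12,z=8):
    x,y=c;t=cv2.resize(im[y-k:y+k,x-k:x+k],None,fx=z,fy=z,interpolation=cv2.INTER_CUBIC)
    for i in range(0,24,4):
        cv2.putText(t,str(x-k+i),(i*z,8),0,.28,(0,0,255),1);cv2.line(t,(i*z,10),(i*z,14),(0,0,255),1)
        cv2.putText(t,str(y-k+i),(0,i*z+4),0,.28,(255,0,0),1);
    return t
M=np.vstack([np.hstack([p(im,c) for c in cc]) for im,cc in((a0,ce),(a,ce))]);cv2.imwrite("pics/m1.png",M)
M=np.vstack([np.hstack([p(im,c) for c in cc]) for im,cc in((b0,cd),(b,cd))]);cv2.imwrite("pics/m2.png",M)
E
python3 mos.py
```

```text
(no output)
```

View pics/m1.png

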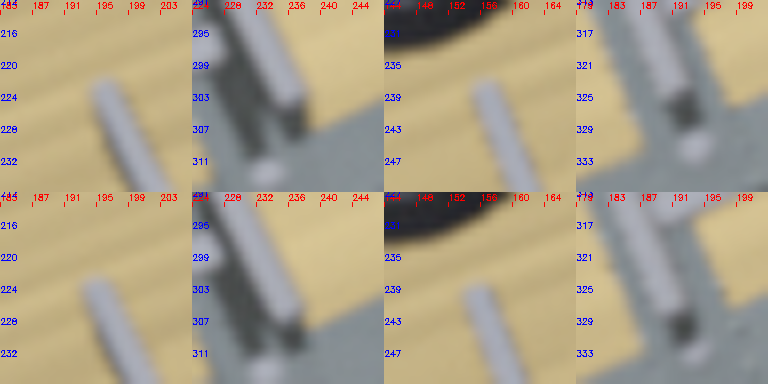

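View pics/m2.png

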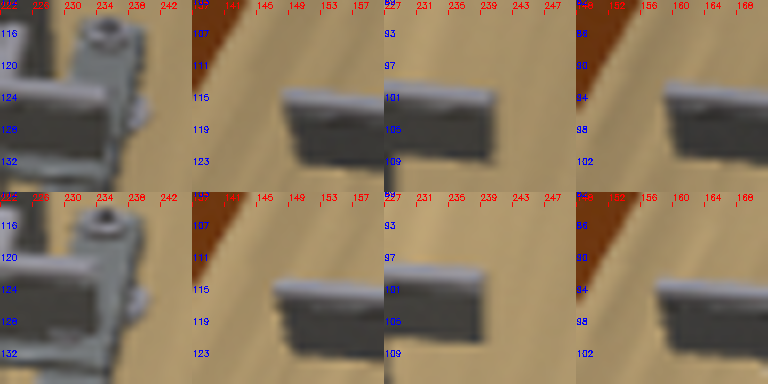

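Run:
```python
from h import *
S=get_calibration("scene");D=get_calibration("side")
def tri(a,b):
    o1,d1=ray(S,np.array(a)-.45);o2,d2=ray(D,np.array(b)-.45);d1=d1/np.linalg.norm(d1);d2=d2/np.linalg.norm(d2)
    k=np.linalg.lstsq(np.c_[d1,-d2],o2-o1,rcond=None)[0]
    p,q=o1+k[0]*d1,o2+k[1]*d2;return (p+q)/2
sc0=[(103,84),(104,101),(101,84),(103,97)];sc1=[(97,90),(100,125),(92,94),(103,120)]
sd0=[(105,88),(91,90),(111,92),(91,85)];sd1=[(98,70),(83,88),(101,78),(80,86)]
os=[(183,212),(224,291),(144,227),(179,313)];od=[(222,112),(137,103),(227,89),(148,82)]
for sc,sd in((sc0,sd0),(sc1,sd1)):
    X=np.array([tri(np.array(a)/8+o,np.array(b)/8+p) for a,b,o,p in zip(sc,sd,os,od)])
    print(X.round(4).tolist());z=X[:,2]
    print("xslope",(z[1]-z[0])/.258,(z[3]-z[2])/.258,"yslope",(z[0]+z[1]-z[2]-z[3])/2/.11, "mean",X.mean(0).round(4))
```

```text
[[0.5311, -0.1299, 0.1742], [0.79, -0.1237, 0.1806], [0.5326, -0.2398, 0.176], [0.7925, -0.234, 0.1814]]
xslope 0.024705228882409554 0.020923375641959393 yslope -0.01186155866229156 mean [ 0.6616 -0.1818  0.1781]
[[0.5348, -0.1334, 0.1786], [0.795, -0.1274, 0.1782], [0.5373, -0.2435, 0.1792], [0.7979, -0.2361, 0.1792]]
xslope -0.0016064154560410508 -0.00019449651569879855 yslope -0.0076593452770652845 mean [ 0.6663 -0.1851  0.1788]
```

```bash
python3 -c "
from workcell import r
print(r.hand_in());s=r.observe();print(s['time'],s['ft_force'])"
```

```text
the job is handed in; nothing more can be done
None
the job is handed in; nothing more can be done
```

I pushed the wedge thin end first under the short foot from the stand's clear +y side until the stand sat level. I then released it, moved the arm clear and handed in at about 15.8 s.

- **First grasp missed:** the fingers physically end about 32 mm above the reported TCP (two cameras agreed), so the first grasp closed in the air. I reopened, went lower and gripped the wedge at its 34 mm width. Nothing was disturbed.
- **Firmness:** the push rose from about 5 N to 17.6 N over the last 7 mm of travel, which fits the fourth foot coming down and taking load. I stopped there, eased off, and the wedge held.
- **Level:** corner measurements on the ways gave heights of 178.2, 178.6, 179.2 and 179.2 mm. The slope along the stand's x was about -0.001 rad on average, against about +0.023 rad before. The midpoint of the ways moved as the levelling alone predicts, so I saw no sliding beyond about 1 mm.
- **Centring:** the foot lies within about 2–3 mm of the wedge's centre line.
- **Checks that disagreed:**
  - The slope across the ways read -0.008 rad; that baseline is only 110 mm, so it is near the noise.
  - The optical-flow fits gave smaller tilt changes (about 19 to 30 mrad, against about 32 mrad from the corners). I put this down to still background in their windows.
  - One fit of the scene-camera flow suggested up to 2 mm of stand movement. The corner measurements did not support that.

I never moved the arm into contact with the block, rotor, spanner or blue look-alikes; I did not re-measure their positions at the end.

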